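# Stir the bridged beads out of the dispensing bowl

## Robot

A 6-joint arm with a two-finger parallel gripper is mounted at the origin on the work surface. World frame = base frame: x ahead of the robot, y to its left, z up, the work surface at z = 0. Lengths are in m, angles in degrees, forces in N, time in s.
With the tool pointing down it reaches from about 0.35 to 0.875 m from the base axis. Payload 4.2 kg.
Tool frame: the origin (TCP) lies on the mounting face of the last link; the fingertips stand 182 mm ahead of it and the grasp point (between the pads) lies 164 mm ahead of it (r.tcp_to_grasp is the distance from the TCP to the grasp point, in m); z points along the fingers, y is the line along which they close (so a half turn about z gives the same grasp; the last joint's range is limited). The gripper opens to 87 mm and grips with 3 to 60 N. Pads are 19 mm wide; open, the fingers measure 117 mm over their backs; the gripper's body (75 mm by 190 mm) begins 51 mm behind the grasp point.
Start: joints at [87.525, 22.042, 0.453, 0, -68.411, -14.817], TCP at [0.186, 0.597, 0.405] pointing down, gripper open.
Joint ranges: [-179.83, 179.83], [-69.29, 118.12], [-61.27, 80.66], [-181.25, 117.63], [-171.15, -9.14], [-177.46, 177.46]. Speed limits (degrees/s): [159.86, 159.86, 180, 180, 180, 180].

## Interface

Orientations are given as a 3x3 rotation matrix whose columns are the frame's x, y, z axes.
In Python, from station import sense, eyes, r gives the robot as it stands.
- The arm moves only by the tool jog_arm, never from a script. Its argument "increments" is a list of rows, each a list of 4 numbers: the shift along the tool's x, y, z normalised to -1 to 1, where 1 is 0.02 m, then the turn about the tool's z normalised to -1 to 1, where 1 is 0.08 rad. A call has 1 to 10 rows; each row shifts and turns the commanded pose from where the row before left it, along the tool's axes as they then stand; what a row does not reach is not made up. A row lasts 1/10 s, in which the tool goes at most 50 mm and 8.59 degrees, less where a joint would pass 70% of its speed; a pose out of reach is approached as far as the arm can. A call with a number of a shift or a turn outside -1 to 1 is refused whole. A call with a gripper value outside its range is refused whole. "grip" is the finger opening in mm, from 0 to 87, set as the call begins (left out, the last holds). The fingers move at their own pace and stop on an object; the grip force is fixed at half the most. Time passes only in rows, so rows that do not move let the fingers close. It gives the time, the measured TCP pose, the force, the opening and the grip force at its end, in the units of the state.
- sense(): the state, without advancing time (a new reading comes with each control period).
- eyes.capture(name): name is "side" or "top" or "wrist"; returns the picture (420x560x3 uint8, blue, green, red); there is no depth.
- eyes.get_calibration(name): a dict with "camera_matrix" (3x3 intrinsics, pixels), "k1" (the pictures are not rectified: a ray, as slopes to the right and down, at radius r is drawn at 1 + k1 r^2 times it, then the intrinsics apply), "R" (3x3) and "t" (3): a world point X has camera coordinates R X + t; the wrist camera has in their place "T_tool_cam" (4x4, takes a point from camera to tool coordinates, whose origin is the TCP and whose axes are the flange's). Camera axes: x right, y down, z forward; pixel columns grow to the right and rows downward; lengths in m; the calibration is good to about 2 mm. A picture is of the moment at which its call begins: read the wrist's pose just before it. get_calibration takes no time and is no camera call.
- r.finish_job(): hands the job in; it is judged then, once.
Trained networks look in the newest picture that a camera, given by its name, has taken for a name from the list of things; names that differ only in an ending like _2 or _b are one class to them, and where a whole thing is asked for, a point or a joint stands for the part that bears it (a point fixed in the world has none). Each returns a list of dicts, best first, with "conf" (0 to 1); they miss things now and then, are a little off and sometimes report something else, mostly with a low value. They report only what shows in the picture. A call takes as long as a camera call. They do not tell look-alikes from the thing itself.
- eyes.spot_in(camera, name): "centre" ([x, y, z] in m, in world coordinates, good to about 4 mm: the middle of the surface that is visible of it).
- eyes.outline_of(camera, name): "mask" (420x560 bool, what is visible of it).
The state is a dict: "time_s": time; "joints": joint angles; "joint_velocities": joint speeds; "effort": joint torques, N m; "tcp_pos": TCP position; "ee_rot": TCP orientation; "wrist_force": force on the tool from outside, world axes, zero at the start; "moment": the same for the moment, N m; "gripper_width": opening from 0.0 (shut) to 1.0 (fully open); "gripper_force": force on a finger pad.
Only numpy, scipy, OpenCV 4.12 (cv2) and the standard library are available. Lean on these libraries where they do the work, as an engineer would, in place of code of your own. Each camera call takes 0.05 s, during which the arm holds its last target. There are 200 camera calls.

## Task

The reddish-brown beads have stopped running out of the dispensing bowl. Take the stirring rod from its leaning tube, feel gently for the bowl's floor with its tip and stir the beads with the rod, without pressing it hard against the bowl or touching bowl or beads with the gripper, until all six have dropped through the outlet into the yellow tray. Then stand the rod back in its tube, tip all the way down, leaving the jar, tin and spool where they are.

Things in the scene. Friction and masses are not known exactly. Their poses are not given: they have to be found in the camera images.
- bowl: Dispensing bowl, fixed on four steel posts (10 mm thick, 136 mm tall, at x, y = +-85 mm). Origin on the bench under the bowl's centre, z up. Aluminium band, 116 mm inside, 124 mm outside diameter, rim 138 mm above the bench, closed below by a flat rigid grey floor plate 185 mm square, 6 mm thick, clamped with its top anywhere from 96 to 106 mm above the bench (height not reported: feel for it).
- outlet (a point): Centre of the one round outlet, 40 mm across, in the bowl's floor plate, 34 mm from the bowl's centre along the bowl's own +x; this point is given at the plate's lowest setting, 96 mm above the bench. What drops through lands in the tray.
- bowl_mouth (a point): Centre of the bowl's open mouth, at rim height, 138 mm above the bench. Straight below, under the floor plate, is the fixed yellow open tray, 150 mm square, 45 mm tall, its floor 6 mm above the bench.
- stand: Leaning rod stand, fixed: dark steel base 140 x 100 x 16 mm (origin: centre of its underside) with a blue round tube, closed at the bottom, 32 mm inside, 38 mm outside, 85 mm long (80 mm deep). The tube leans 0.5 rad from vertical towards the stand's own -x, which points to world +y, give or take 0.6 rad: from its foot at (28, 0, 24) mm its axis runs along (-0.479, 0, 0.878) in the stand's frame.
- stand_mouth (a point): Centre of the open upper end of the blue tube, (-13, 0, 99) mm in the stand's frame.
- rod: Stirring rod, 190 mm long, 0.10 to 0.17 kg, standing loose in the tube against its lower side, so leaning about 0.5 rad like the tube. Origin at the lower tip, z along the rod towards the handle. Steel shaft 10 mm thick with a 12 mm ball at the tip; red plastic handle, 18 x 18 mm square, flats across its x and y, from 92 to 190 mm above the tip.
- rod_tip (a point): Lower end of the rod's ball tip.
- rod_grip (a point): Point on the rod's axis where the handle is best gripped, 118 mm above the tip. Grip it firmly, across its flats; a hard sideways push at the tip still turns it in the fingers.
- jar: Bystander: closed amber jar with white lid, 70 mm wide, 110 mm tall. Origin under its centre.
- tin: Bystander: low red tin, 90 x 60 x 35 mm. Origin under its centre.
- spool: Bystander: copper spool, 48 mm wide, 40 mm tall. Origin under its centre.
- bead0: Loose reddish-brown ceramic bead (one of six alike), a barrel 22 mm wide and 18 mm high with bevelled ends, 14 g, glazed and slippery (friction about 0.25). Origin at its centre. It starts on the bowl's floor plate.
- bead1: Loose reddish-brown ceramic bead (one of six alike), a barrel 22 mm wide and 18 mm high with bevelled ends, 14 g, glazed and slippery (friction about 0.25). Origin at its centre. It starts on the bowl's floor plate.
- bead2: Loose reddish-brown ceramic bead (one of six alike), a barrel 22 mm wide and 18 mm high with bevelled ends, 14 g, glazed and slippery (friction about 0.25). Origin at its centre. It starts on the bowl's floor plate.
- bead3: Loose reddish-brown ceramic bead (one of six alike), a barrel 22 mm wide and 18 mm high with bevelled ends, 14 g, glazed and slippery (friction about 0.25). Origin at its centre. It starts on the bowl's floor plate.
- bead4: Loose reddish-brown ceramic bead (one of six alike), a barrel 22 mm wide and 18 mm high with bevelled ends, 14 g, glazed and slippery (friction about 0.25). Origin at its centre. It starts on the bowl's floor plate.
- bead5: Loose reddish-brown ceramic bead (one of six alike), a barrel 22 mm wide and 18 mm high with bevelled ends, 14 g, glazed and slippery (friction about 0.25). Origin at its centre. It starts on the bowl's floor plate.
Things that resemble listed ones, but are neither listed nor needed, are in the scene too. Of the things that look like the stand, take the one that is farthest from the robot's base at the start.

How it is judged:
By the outcome, as a careful person would: the job done as asked, in the order asked, and still so for the second after the job is handed in, with the robot touching nothing.
It also fails if it takes over 72 s, if anything falls off the work surface, if the arm or the gripper's body presses on something with over 40 N, if the wrist force passes 120 N, or if a joint passes its speed limit or range.

## Working session

There is one attempt and no reset: what is moved stays moved. The work goes in short steps, Python scripts to look and compute and a tool call to move; the robot and the scene stay as the last step left them, time stands still between calls to the robot, and variables do not carry over. Pictures are saved under pics/ and viewed, at most 10 in all, crops included, and the job is handed in when it is done.

Besides the shell and the picture viewer there is one more tool, called by a JSON object that holds its "op" and its "data". jog_arm: Moves the arm, as the interface text tells. Its arguments: {"type":"object","properties":{"increments":{"type":"array"},"grip":{"type":"number"}},"required":["increments"]}

```bash
ls; mkdir -p pics; python3 - <<'E'
from station import sense, eyes, r
import cv2,numpy as np
s=sense();print(s['time_s'],s['tcp_pos'],np.round(s['ee_rot'],3).tolist(),r.tcp_to_grasp)
for c in("side","top"):
    cv2.imwrite(f"pics/{c}0.png",eyes.capture(c))
    k=eyes.get_calibration(c);print(c,np.round(k['camera_matrix'],1).tolist(),k['k1'],np.round(k['R'],3).tolist(),np.round(k['t'],3))
    for n in("bowl","stand","rod","jar","tin","spool","bead0"):
        print(n,[(np.round(d['centre'],3).tolist(),round(d['conf'],2)) for d in eyes.spot_in(c,n)])
a=cv2.imread("pics/side0.png");b=cv2.imread("pics/top0.png")
E
```

```text
pics
0.0 [0.18569176 0.59655545 0.40365154] [[0.955, -0.297, -0.001], [-0.297, -0.955, -0.002], [0.0, 0.002, -1.0]] 0.1635
side [[384.9, 0.0, 281.7], [0.0, 384.9, 214.5], [0.0, 0.0, 1.0]] -0.0112821849260132 [[-0.879, -0.476, 0.008], [-0.349, 0.633, -0.691], [0.324, -0.61, -0.723]] [0.439 0.257 0.905]
bowl [([0.535, -0.127, 0.105], 0.95), ([0.544, -0.144, 0.122], 0.54), ([0.373, -0.009, 0.032], 0.39)]
stand [([0.247, 0.265, 0.015], 0.76), ([0.516, 0.216, 0.013], 0.61)]
rod [([0.532, 0.251, 0.157], 0.55)]
jar [([0.773, 0.015, 0.076], 0.68), ([0.542, -0.147, 0.123], 0.49)]
tin [([0.373, -0.009, 0.033], 0.66)]
spool [([0.775, -0.086, 0.041], 0.5), ([0.526, 0.252, 0.159], 0.43)]
bead0 [([0.531, -0.127, 0.109], 0.68), ([0.515, -0.177, 0.119], 0.49)]
top [[543.7, 0.0, 274.0], [0.0, 543.7, 205.7], [0.0, 0.0, 1.0]] -0.008255460879639116 [[-0.017, -1.0, 0.002], [-0.989, 0.017, -0.146], [0.146, -0.004, -0.989]] [-0.008  0.547  1.111]
bowl [([0.55, -0.161, 0.104], 0.87)]
stand [([0.523, 0.185, 0.017], 0.98), ([0.252, 0.237, 0.014], 0.63)]
rod [([0.533, 0.246, 0.148], 0.73)]
jar [([0.54, 0.239, 0.151], 0.72), ([0.773, -0.006, 0.11], 0.63)]
tin [([0.377, -0.02, 0.041], 0.93)]
spool [([0.774, -0.082, 0.04], 0.97)]
bead0 [([0.553, -0.207, 0.125], 0.63), ([0.546, -0.151, 0.121], 0.6), ([0.549, -0.113, 0.123], 0.59), ([0.599, -0.138, 0.118], 0.48), ([0.517, -0.18, 0.122], 0.45)]
```

View pics/side0.png

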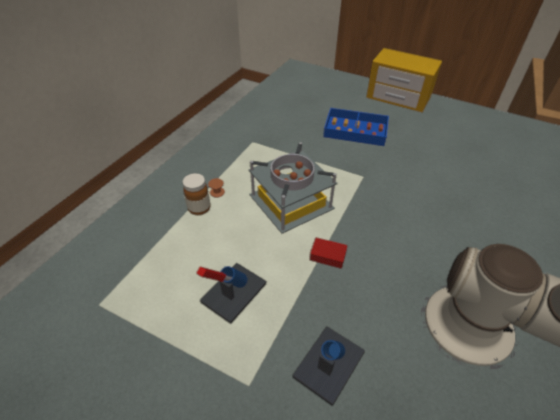

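View pics/top0.png

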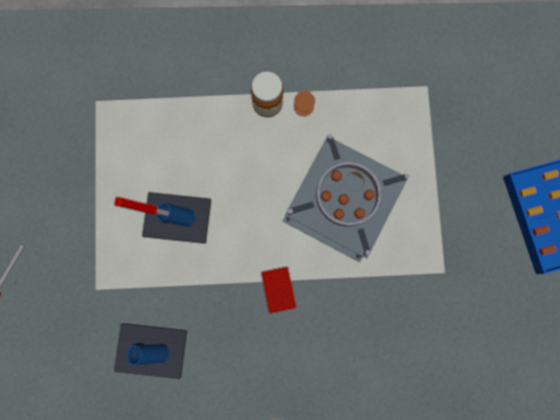

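The candidates for the stand are at side (233,290) / top (177,216), holding the red-handled rod, and at side (330,362) / top (150,352), which is empty and nearer the base. I choose the first because it is farthest. The bowl is at top (349,194), with the outlet showing yellow at about (358,175). Next I measure the rod axis, the stand and the bowl.

```bash
cat > h.py <<'E'
from station import sense, eyes, r
import cv2, numpy as np
def pose(c, s=None):
    k=eyes.get_calibration(c)
    if 'R' in k: return k,np.array(k['R']),np.array(k['t'])
    s=s or sense(); T=np.eye(4);T[:3,:3]=s['ee_rot'];T[:3,3]=s['tcp_pos']
    M=np.linalg.inv(T@np.array(k['T_tool_cam'])); return k,M[:3,:3],M[:3,3]
def ray(P,uv):
    k,R,t=P; K=np.array(k['camera_matrix'])
    p=cv2.undistortPoints(np.array([[uv]],float),K,np.array([k['k1'],0,0,0,0.]))[0,0]
    d=R.T@np.array([p[0],p[1],1]); return -R.T@t,d/np.linalg.norm(d)
def proj(P,X):
    k,R,t=P
    return cv2.projectPoints(np.atleast_2d(X).astype(float),cv2.Rodrigues(R)[0],t,np.array(k['camera_matrix']),np.array([k['k1'],0,0,0,0.]))[0][:,0]
def onz(P,uv,z):
    o,d=ray(P,uv); return o+d*(z-o[2])/d[2]
def redmask(im,lo=(60,),):
    b,g,rr=[im[...,i].astype(int) for i in range(3)]
    return (rr>90)&(rr>3*g)&(rr>3*b)
def tri(rays):
    A=np.zeros((3,3));b=np.zeros(3)
    for o,d in rays:
        Q=np.eye(3)-np.outer(d,d);A+=Q;b+=Q@o
    return np.linalg.solve(A,b)
def ends(P,im,box):
    """red blob in box: end points of its long axis"""
    x0,y0,x1,y1=box; m=np.zeros(im.shape[:2],bool); m[y0:y1,x0:x1]=redmask(im)[y0:y1,x0:x1]
    yx=np.argwhere(m); p=yx[:,::-1].astype(float); c=p.mean(0); u=np.linalg.svd(p-c,full_matrices=False)[2][0]
    s=(p-c)@u; return c,u,np.percentile(s,[1,99]),len(p)
E
python3 - <<'E'
from h import *
ims={c:cv2.imread(f"pics/{c}0.png") for c in("side","top")}
P={c:pose(c) for c in ims}
e={'side':ends(P['side'],ims['side'],(190,255,235,290)),'top':ends(P['top'],ims['top'],(105,190,165,222))}
pl=[]
for c,(m,u,s,n) in e.items():
    print(c,m,u,s,n)
    o,d1=ray(P[c],m+u*s[0]);_,d2=ray(P[c],m+u*s[1]);nn=np.cross(d1,d2);nn/=np.linalg.norm(nn);pl.append((nn,nn@o))
a=np.cross(pl[0][0],pl[1][0]);a/=np.linalg.norm(a);a*=np.sign(a[2])
x0=np.linalg.lstsq(np.array([pl[0][0],pl[1][0],a]),np.array([pl[0][1],pl[1][1],0]),rcond=None)[0]
for c,(m,u,s,n) in e.items():
    for q in s:
        o,d=ray(P[c],m+u*q); M=np.array([a,-d]).T; l=np.linalg.lstsq(M,o-x0,rcond=None)[0]; print(c,x0+a*l[0])
print('axis',a,np.arccos(a[2]),np.degrees(np.arctan2(a[1],a[0])))
# bowl: posts tops from top image
for q in [(330,137),(405,178),(366,253),(290,212)]: print(onz(P['top'],q,.136))
for q in [(349,194)]: print(onz(P['top'],q,.138))
print('outlet',onz(P['top'],(358,175),.1))
# stand base corners
for q in [(147,193),(211,196),(208,243),(143,237)]: print(onz(P['top'],q,.016))
print(eyes.get_calibration('wrist'))
big=np.hstack([cv2.resize(ims['top'][120:270,270:420],None,fx=2.6,fy=2.6,interpolation=2),cv2.resize(ims['top'][160:310,100:250],None,fx=2.6,fy=2.6,interpolation=2)])
cv2.imwrite('pics/crop1.png',big)
E
```

```text
side [208.7027027 272.2972973] [0.98997615 0.14123461] [-10.62328566  15.44080055] 111
top [136.08777429 205.4984326 ] [0.97442023 0.22473365] [-21.0074855   19.86271167] 319
side [0.53998367 0.2794016  0.19229008]
side [0.53192721 0.21561497 0.10471714]
top [0.53951496 0.2756906  0.18719524]
top [0.53232134 0.21873552 0.10900134]
axis [0.0741574  0.58713726 0.80608344] 0.6332923837017904 82.80146774731762
[ 0.66837873 -0.12989503  0.136     ]
[ 0.58343735 -0.27398439  0.136     ]
[ 0.43842937 -0.19155687  0.136     ]
[ 0.52012219 -0.04763128  0.136     ]
[ 0.55320741 -0.16292448  0.138     ]
outlet [ 0.59822503 -0.18809785  0.1       ]
[0.58308907 0.25768859 0.016     ]
[0.57416497 0.11881074 0.016     ]
[0.47229276 0.12524958 0.016     ]
[0.48749124 0.26464628 0.016     ]
{'camera_matrix': array([[310.96714248,   0.        , 284.20443005],
       [  0.        , 310.96714248, 208.56430812],
       [  0.        ,   0.        ,   1.        ]]), 'k1': 0.02365339474619605, 'T_tool_cam': array([[ 3.99348446e-04, -9.60874658e-01, -2.76983270e-01,
         7.55734879e-02],
       [ 9.99999773e-01,  2.33299534e-04,  6.32445222e-04,
         6.11864151e-04],
       [-5.43080519e-04, -2.76983460e-01,  9.60874533e-01,
         1.96558538e-02],
       [ 0.00000000e+00,  0.00000000e+00,  0.00000000e+00,
         1.00000000e+00]])}
```

View pics/crop1.png

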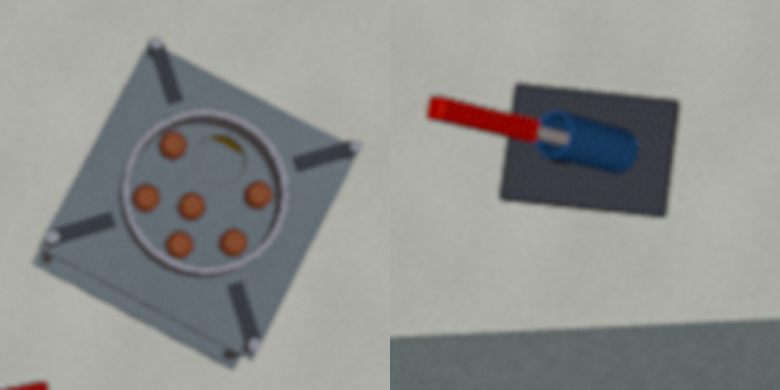

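The crop shows the rod leaning left out of the blue tube on the chosen stand. It also shows the six beads in the bowl and the outlet at crop (222,160), and the hole yaw agrees with the posts at -30°. The tool can only stay vertical, so the handle must be gripped high, at about 145 mm, to keep its end clear of the palm.

```bash
cat >> h.py <<'E'
def plan(target,yaw,n,start=None):
    """rows to world TCP target and tool-x yaw (deg) in n rows; start=(pos,yaw) else measured"""
    if start is None:
        s=sense(); R=np.array(s['ee_rot']); p=np.array(s['tcp_pos']); y=np.degrees(np.arctan2(R[1,0],R[0,0]))
    else: p,y=np.array(start[0],float),start[1]
    dy=(yaw-y+180)%360-180; st=np.array(target)-p; rows=[]; er=np.zeros(3)
    for i in range(n):
        a=np.radians(y+dy*i/n); w=st/n+er
        t=np.array([np.cos(a)*w[0]+np.sin(a)*w[1], np.sin(a)*w[0]-np.cos(a)*w[1], -w[2]])/.02
        q=np.round(t,2)
        d=(t-q)*.02; er=np.array([np.cos(a)*d[0]+np.sin(a)*d[1], np.sin(a)*d[0]-np.cos(a)*d[1], -d[2]])
        rows.append([*map(float,q),round(float(-np.radians(dy)/n/.08),2)])
    for i in range(0,n,10): print([[*x] for x in rows[i:i+10]])
    return rows
E
python3 -c "
from h import *
plan([.534,.244,.404],-96,26)"
```

```text
[[0.84, 0.45, 0.0, 0.66], [0.86, 0.4, 0.0, 0.66], [0.89, 0.36, 0.0, 0.66], [0.9, 0.31, 0.01, 0.66], [0.92, 0.26, -0.0, 0.66], [0.93, 0.22, -0.0, 0.66], [0.93, 0.16, 0.0, 0.66], [0.95, 0.11, 0.0, 0.66], [0.95, 0.07, 0.0, 0.66], [0.95, 0.01, 0.0, 0.66]]
[[0.96, -0.04, 0.01, 0.66], [0.95, -0.08, -0.0, 0.66], [0.94, -0.14, -0.0, 0.66], [0.93, -0.19, 0.0, 0.66], [0.93, -0.23, 0.0, 0.66], [0.91, -0.28, 0.0, 0.66], [0.89, -0.34, 0.0, 0.66], [0.88, -0.38, 0.01, 0.66], [0.85, -0.42, -0.0, 0.66], [0.83, -0.47, -0.0, 0.66]]
[[0.81, -0.51, 0.0, 0.66], [0.77, -0.55, 0.0, 0.66], [0.75, -0.6, 0.0, 0.66], [0.71, -0.63, 0.01, 0.66], [0.68, -0.67, -0.0, 0.66], [0.64, -0.7, -0.0, 0.66]]
```

{"op": "jog_arm", "data": {"increments": [[0.84,0.45,0,0.66],[0.86,0.4,0,0.66],[0.89,0.36,0,0.66],[0.9,0.31,0,0.66],[0.92,0.26,0,0.66],[0.93,0.22,0,0.66],[0.93,0.16,0,0.66],[0.95,0.11,0,0.66],[0.95,0.07,0,0.66],[0.95,0.01,0,0.66]], "grip": 50}}

```text
time_s: 1.8
tcp_pos: [0.3207, 0.46, 0.4048]
ee_rot: [[0.672, -0.741, 0.0], [-0.741, -0.672, 0.0], [-0.0, -0.0, -1.0]]
wrist_force: [-0.1, 0.6, -0.5]
gripper_width: 0.575
gripper_force: 0.0
```

{"op": "jog_arm", "data": {"increments": [[0.96,-0.04,0,0.66],[0.95,-0.08,0,0.66],[0.94,-0.14,0,0.66],[0.93,-0.19,0,0.66],[0.93,-0.23,0,0.66],[0.91,-0.28,0,0.66],[0.89,-0.34,0,0.66],[0.88,-0.38,0,0.66],[0.85,-0.42,0,0.66],[0.83,-0.47,0,0.66]]}}

```text
time_s: 2.8
tcp_pos: [0.4546, 0.3242, 0.4048]
ee_rot: [[0.207, -0.978, 0.0], [-0.978, -0.207, 0.0], [-0.0, -0.0, -1.0]]
wrist_force: [0.9, -0.2, -0.2]
gripper_width: 0.572
gripper_force: 0.0
```

```bash
python3 - <<'E'
from h import *
s=sense();R=s['ee_rot'];print(s['time_s'],s['tcp_pos'],np.degrees(np.arctan2(R[1][0],R[0][0])),np.round(s['joints'],1),np.round(s['wrist_force'],2))
P=pose('wrist',s); im=eyes.capture('wrist'); cv2.imwrite('pics/w0.png',im)
import pickle; pickle.dump(P,open('w0.pkl','wb'))
plan([.534,.244,.404],-96,6)
E
```

```text
2.8 [0.45461905 0.32420702 0.40476458] -78.05239466507977 [ 52.1  15.6  -9.1   0.  -65.4 -40.2] [ 0.94 -0.25 -0.19]
[[0.78, -0.5, 0.01, 0.65], [0.74, -0.55, 0.0, 0.65], [0.72, -0.58, 0.01, 0.65], [0.69, -0.62, 0.0, 0.65], [0.66, -0.65, 0.01, 0.65], [0.62, -0.68, 0.01, 0.65]]
```

{"op": "jog_arm", "data": {"increments": [[0.78,-0.5,0,0.65],[0.74,-0.55,0,0.65],[0.72,-0.58,0,0.65],[0.69,-0.62,0,0.65],[0.66,-0.65,0,0.65],[0.62,-0.68,0,0.65],[0,0,0,0]]}}

```text
time_s: 3.55
tcp_pos: [0.5335, 0.2455, 0.4045]
ee_rot: [[-0.103, -0.995, -0.0], [-0.995, 0.103, -0.0], [0.0, 0.0, -1.0]]
wrist_force: [-0.6, 0.4, 0.1]
gripper_width: 0.574
gripper_force: 0.0
```

```bash
python3 - <<'E'
from h import *
s=sense();R=s['ee_rot'];print(s['time_s'],s['tcp_pos'],np.degrees(np.arctan2(R[1][0],R[0][0])),np.round(s['joints'],1))
P=pose('wrist',s); im=eyes.capture('wrist'); cv2.imwrite('pics/w1.png',im)
import pickle; pickle.dump(P,open('w1.pkl','wb'))
a=cv2.imread('pics/w0.png')
cv2.imwrite('pics/w01.png',cv2.resize(np.hstack([a,im]),(800,300),interpolation=cv2.INTER_AREA))
P0=pickle.load(open('w0.pkl','rb'))
for Q in(P0,P): print(proj(Q,[[.5364,.266,.19],[.5338,.2444,.151],[.5315,.219,.104]]).round().tolist())
E
```

```text
3.55 [0.53353586 0.24554886 0.4044929 ] -95.913267571299 [ 40.5  18.4  -5.1   0.  -66.6 -46.4]
[[170.0, 123.0], [197.0, 92.0], [219.0, 65.0]]
[[282.0, 266.0], [283.0, 219.0], [283.0, 176.0]]
```

View pics/w01.png

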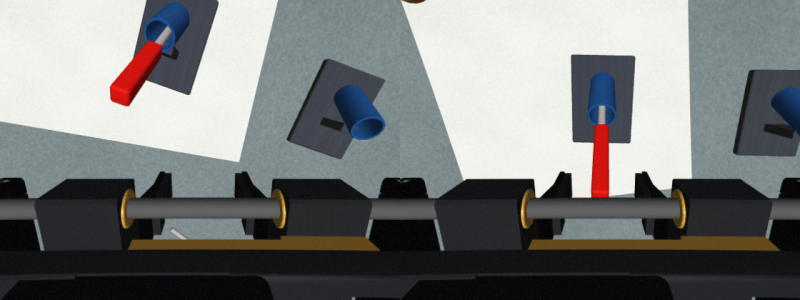

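Both wrist views show the rod in its tube: handle at left (112,100)–(160,45) and right (600,125)–(600,197), lined up with the image column. Now a joint fit over the four views.

```bash
python3 - <<'E'
from h import *
import pickle
from scipy.optimize import least_squares
V=[]
for f,P,box,w in[('side0',pose('side'),(190,255,235,290),1),('top0',pose('top'),(105,190,165,222),1),('w0',pickle.load(open('w0.pkl','rb')),(140,40,240,160),1),('w1',pickle.load(open('w1.pkl','rb')),(250,150,310,285),1)]:
    im=cv2.imread(f'pics/{f}.png'); x0,y0,x1,y1=box
    m=np.zeros(im.shape[:2],np.uint8); m[y0:y1,x0:x1]=redmask(im)[y0:y1,x0:x1]
    V.append((f,P,m,cv2.distanceTransform(1-m,2,3)-cv2.distanceTransform(m,2,3)))
# silhouette fit: convex hull of projected handle box vs mask
def box(p):
    x,y,z,az,le,tw=p; u=np.array([np.cos(az),np.sin(az),0]); a=np.sin(le)*u+np.cos(le)*np.array([0,0,1])
    n=np.cross(a,u);n/=np.linalg.norm(n); b=np.cross(n,a)
    c=np.array([x,y,z]); n,b=np.cos(tw)*n+np.sin(tw)*b,np.cos(tw)*b-np.sin(tw)*n
    return np.array([c+a*s+n*i*.009+b*j*.009 for s in(-.053,.045) for i in(-1,1) for j in(-1,1)])
def res(p):
    o=[]
    for f,P,m,D in V:
        h=cv2.convexHull(proj(P,box(p)).astype(np.float32))[:,0]
        # resample hull boundary, signed distance to mask edge
        q=np.concatenate([h,h[:1]]);L=np.r_[0,np.cumsum(np.linalg.norm(np.diff(q,axis=0),axis=1))]
        t=np.linspace(0,L[-1],60)[:-1]
        xs=np.interp(t,L,q[:,0]);ys=np.interp(t,L,q[:,1])
        d=cv2.remap(D.astype(np.float32),xs.astype(np.float32)[None],ys.astype(np.float32)[None],1)[0]
        o.append(d)
    return np.concatenate(o)
for tw in(0,.3,):
    s=least_squares(res,[.5338,.2444,.151,1.48,.52,tw],loss='soft_l1',diff_step=1e-3,x_scale=[.01,.01,.01,.1,.1,.3])
    r_=res(s.x).reshape(4,-1); print(np.round(s.x,4),np.degrees(s.x[3]),s.cost,np.abs(r_).mean(1).round(2),[int(v[2].sum()) for v in V])
E
```

```text
[0.5368 0.2503 0.1443 1.4629 0.529  0.0051] 83.81595603531794 361.2565735578537 [3.01 1.78 2.89 1.22] [111, 319, 2690, 2235]
[0.5375 0.2504 0.144  1.5161 0.5261 0.2715] 86.86648054469133 362.1653105020523 [3.22 1.56 1.73 2.41] [111, 319, 2690, 2235]
```

```bash
cat > fit.py <<'E'
from h import *
import pickle
from scipy.optimize import least_squares
def mk(im):
    b,g,rr=[im[...,i].astype(int) for i in range(3)]
    return (rr>45)&(rr>1.8*g)&(rr>1.8*b)
V=[]
for f,P,bx in[('side0',pose('side'),(190,258,232,290)),('top0',pose('top'),(105,190,165,222)),('w0',pickle.load(open('w0.pkl','rb')),(130,30,240,165)),('w1',pickle.load(open('w1.pkl','rb')),(250,140,310,285))]:
    im=cv2.imread(f'pics/{f}.png'); x0,y0,x1,y1=bx
    m=np.zeros(im.shape[:2],np.uint8); m[y0:y1,x0:x1]=mk(im)[y0:y1,x0:x1]
    n,l,st,_=cv2.connectedComponentsWithStats(m); m=(l==1+np.argmax(st[1:,4])).astype(np.uint8)
    V.append((f,P,m,cv2.distanceTransform(1-m,2,5)-cv2.distanceTransform(m,2,5)))
def box(p):
    x,y,z,az,le,tw=p; u=np.array([np.cos(az),np.sin(az),0]); a=np.sin(le)*u+np.cos(le)*np.array([0,0,1])
    n=np.cross(a,u);n/=np.linalg.norm(n); b=np.cross(n,a); c=np.array([x,y,z])
    n,b=np.cos(tw)*n+np.sin(tw)*b,np.cos(tw)*b-np.sin(tw)*n
    return np.array([c+a*s+n*i*.009+b*j*.009 for s in(-.053,.045) for i in(-1,1) for j in(-1,1)])
def res(p):
    o=[]
    for f,P,m,D in V:
        h=cv2.convexHull(proj(P,box(p)).astype(np.float32))[:,0]
        q=np.concatenate([h,h[:1]]);L=np.r_[0,np.cumsum(np.linalg.norm(np.diff(q,axis=0),axis=1))]
        t=np.linspace(0,L[-1],60)[:-1]
        o.append(cv2.remap(D.astype(np.float32),*[np.interp(t,L,q[:,k]).astype(np.float32)[None] for k in(0,1)],1)[0])
    return np.concatenate(o)
for tw in(0,.3,-.3):
    s=least_squares(res,[.5338,.2444,.151,1.48,.52,tw],loss='soft_l1',diff_step=1e-3,x_scale=[.01,.01,.01,.1,.1,.3])
    print(np.round(s.x,4),np.degrees(s.x[3]),s.cost,np.abs(res(s.x)).reshape(4,-1).mean(1).round(2),[int(v[2].sum()) for v in V])
out=[]
for f,P,m,D in V:
    im=cv2.imread(f'pics/{f}.png'); h=cv2.convexHull(proj(P,box(s.x)).astype(np.float32))
    k=4; c=np.argwhere(m).mean(0).astype(int); o=cv2.resize(im[max(c[0]-50,0):,max(c[1]-50,0):][:100,:100],(400,300) if 0 else (300,300),interpolation=0)
    cv2.polylines(o,[((h-[max(c[1]-50,0),max(c[0]-50,0)])*3).astype(np.int32)],True,(0,255,0),1)
    cs=cv2.findContours(m,0,1)[0]
    cv2.polylines(o,[((q-[max(c[1]-50,0),max(c[0]-50,0)])*3).astype(np.int32) for q in cs],True,(255,0,0),1)
    out.append(o)
cv2.imwrite('pics/fit.png',np.vstack([np.hstack(out[:2]),np.hstack(out[2:])]))
E
python3 fit.py
```

```text
[ 0.5368  0.2502  0.1444  1.4519  0.543  -0.0025] 83.18642918768113 197.4081107378006 [1.49 1.37 1.75 1.25] [224, 371, 3172, 2287]
[0.5373 0.2503 0.1445 1.4868 0.5282 0.2165] 85.18916209997415 203.83784317970276 [1.66 1.05 1.04 2.2 ] [224, 371, 3172, 2287]
[ 0.5368  0.2502  0.1443  1.4588  0.5351 -0.2211] 83.58256578902261 303.97454941272736 [1.18 1.78 2.49 2.43] [224, 371, 3172, 2287]
```

View pics/fit.png

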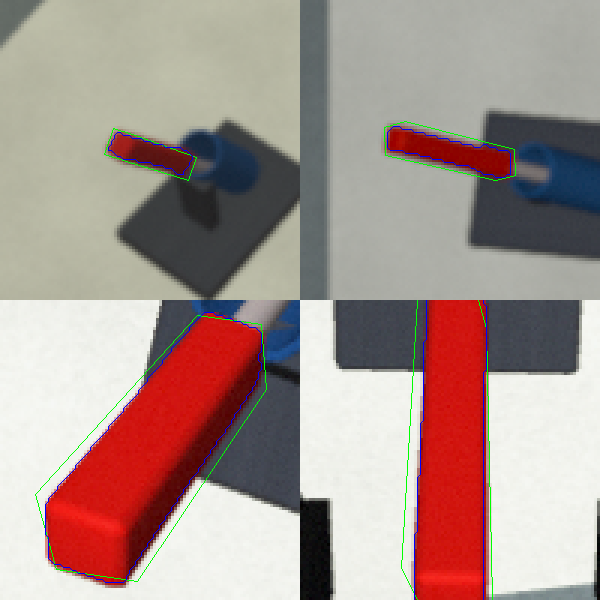

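The fit overlay matches the handle in all four views, with twist near 0. The axis point 145 mm above the tip is at (0.5365, 0.250, 0.1445), azimuth 83.5° and lean about 0.54. Descending.

{"op": "jog_arm", "data": {"increments": [[-0.12,-0.06,0.8,0.05],[-0.12,-0.07,0.8,0.05],[0,0,0.8,0],[0,0,0.8,0],[0,0,0.8,0],[0,0,0.8,0],[0,0,0,0]]}}

```text
time_s: 4.3
tcp_pos: [0.5344, 0.2517, 0.3065]
ee_rot: [[-0.107, -0.994, -0.004], [-0.994, 0.107, -0.003], [0.003, 0.004, -1.0]]
wrist_force: [0.0, -0.3, -1.2]
gripper_width: 0.574
gripper_force: 0.0
```

{"op": "jog_arm", "data": {"increments": [[0,0,0,0],[0,0,0,0],[0,0,0,0],[0,0,0,0],[0,0,0,0]], "grip": 0}}

```text
time_s: 4.8
tcp_pos: [0.5355, 0.2518, 0.3092]
ee_rot: [[-0.107, -0.994, 0.001], [-0.994, 0.107, 0.001], [-0.001, -0.001, -1.0]]
wrist_force: [0.2, 0.7, -0.7]
gripper_width: 0.21
gripper_force: 4.1
```

{"op": "jog_arm", "data": {"increments": [[0,0,0,0],[0,0,0,0],[-0.12,0,-0.2,0],[-0.24,0,-0.42,0],[-0.35,0,-0.6,0],[-0.35,0,-0.61,0]]}}

```text
time_s: 5.4
tcp_pos: [0.5377, 0.2734, 0.3459]
ee_rot: [[-0.107, -0.994, -0.0], [-0.994, 0.107, -0.0], [0.0, 0.0, -1.0]]
wrist_force: [0.8, 0.6, -1.8]
gripper_width: 0.204
gripper_force: 30.0
```

{"op": "jog_arm", "data": {"increments": [[-0.35,0,-0.61,0],[-0.35,0,-0.61,0],[-0.35,0,-0.61,0],[-0.35,0,-0.61,0],[-0.35,0,-0.61,0],[-0.2,0,-0.9,0],[0,0,-1,0],[0,0,-0.5,0],[0,0,0,0]]}}

```text
time_s: 6.3
tcp_pos: [0.5419, 0.3118, 0.4562]
ee_rot: [[-0.107, -0.994, 0.003], [-0.994, 0.107, 0.002], [-0.003, -0.002, -1.0]]
wrist_force: [0.4, -0.2, -1.4]
gripper_width: 0.205
gripper_force: 30.0
```

```bash
python3 - <<'E'
from h import *
import pickle
s=sense();print(s['time_s'],s['tcp_pos'],np.round(s['joints'],1),np.round(s['wrist_force'],2),s['gripper_force'])
for c in('side','wrist','top'):
    cv2.imwrite(f'pics/{c}2.png',eyes.capture(c))
a=cv2.imread('pics/side2.png');b=cv2.imread('pics/wrist2.png')
cv2.imwrite('pics/v2.png',np.hstack([cv2.resize(a[150:300,130:280],(400,400)),cv2.resize(b,(533,400))[:,60:460]]))
pickle.dump(pose('wrist',s),open('w2.pkl','wb'))
E
```

```text
6.3 [0.54191367 0.31183494 0.45618738] [ 44.7  20.4   5.3   0.  -74.7 -50.9] [ 0.38 -0.17 -1.37] 29.999536047689617
```

View pics/v2.png

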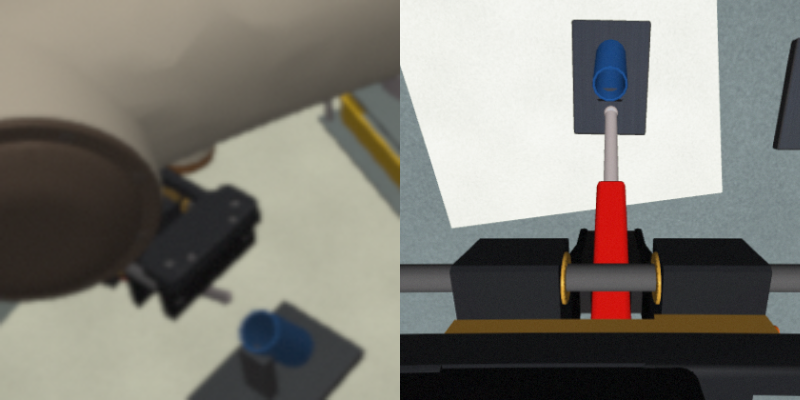

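The rod is out of the tube and held; its ball tip shows in the wrist view at (611,110) and the tube is empty. Next I calibrate the tip in the tool frame and locate the beads, outlet and bowl.

```bash
python3 - <<'E'
from h import *
from scipy.optimize import fsolve
k=eyes.get_calibration('wrist');T=np.array(k['T_tool_cam']);M=np.linalg.inv(T);P=(k,M[:3,:3],M[:3,3])
im=cv2.imread('pics/wrist2.png');b,g,r_=[im[...,i].astype(int) for i in range(3)]
red=(r_>60)&(r_>2*g)&(r_>2*b); col=slice(275,305); rows=np.argwhere(red[:,280:295].any(1))[:,0]; y1=rows.min()
xs=np.argwhere(red[y1+6:y1+10].any(0))[:,0];print('red top row',y1,xs.min(),xs.max())
# shaft/ball: dark-grey vs base: print column profile
print(im[100:135,284].mean(1).astype(int).tolist())
def f(p,yt,yh):
    t,G=p; a=np.array([np.sin(t),0,np.cos(t)]);n=np.array([np.cos(t),0,-np.sin(t)]);o=np.array([0,0,.1635])
    A=proj(P,o+a*(G-.006))[0];B=proj(P,o+a*(G-.092)+n*.009)[0]
    return [A[1]-yt,B[1]-yh]
for yt in(114,117,120):
    s=fsolve(f,[.53,.145],args=(yt,y1)); print(yt,s)
a=np.array([np.sin(.54),0,np.cos(.54)]);print(proj(P,np.array([0,0,.1635])+a*.139))
# bowl & beads (top)
Pt=pose('top')
for n in('bead0','bowl'):
    for d in eyes.spot_in('top',n): print(n,np.round(d['centre'],3),round(d['conf'],2),proj(Pt,d['centre'])[0].round())
t=cv2.imread('pics/top2.png');cv2.imwrite('pics/v3.png',cv2.resize(t[120:270,270:420],(600,600),interpolation=2))
E
```

```text
red top row 190 270 299
[77, 75, 76, 80, 94, 83, 72, 72, 73, 74, 88, 145, 176, 188, 193, 186, 168, 170, 169, 169, 169, 170, 168, 169, 172, 169, 171, 173, 167, 170, 172, 169, 169, 173, 170]
114 [0.63342333 0.14137721]
117 [0.60879524 0.14225233]
120 [0.58395991 0.14321253]
[[283.58351064 125.33336224]]
bead0 [ 0.554 -0.206  0.124] 0.52 [370. 194.]
bead0 [ 0.547 -0.114  0.122] 0.45 [323. 199.]
bead0 [ 0.516 -0.181  0.123] 0.4 [358. 214.]
bowl [ 0.552 -0.162  0.106] 0.59 [347. 197.]
```

View pics/v3.png

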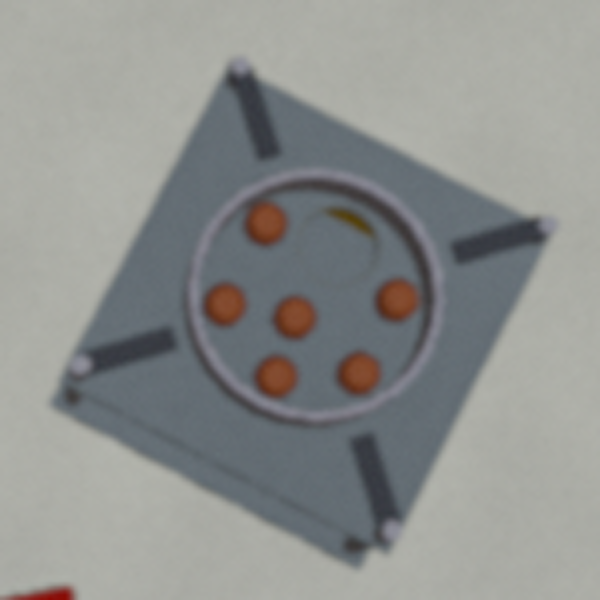

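The crop shows six beads at (266,222), (225,303), (294,317), (398,300), (276,377) and (360,374), with the outlet circle centred near (340,247).

```bash
cat >> h.py <<'E'
C=np.array([.5526,-.1608]);A=np.radians(-29.7);BX=np.array([np.cos(A),np.sin(A)]);BY=np.array([-BX[1],BX[0]])
def tobowl(X): d=np.asarray(X)[...,:2]-C; return np.stack([d@BX,d@BY],-1)*1000
def beads(cam='top',z=.112,im=None,P=None):
    im=eyes.capture(cam) if im is None else im; P=P or pose(cam)
    hsv=cv2.cvtColor(im,cv2.COLOR_BGR2HSV); m=(((hsv[...,0]<14)|(hsv[...,0]>176))&(hsv[...,1]>120)&(hsv[...,2]>60)).astype(np.uint8)
    n,l,st,ce=cv2.connectedComponentsWithStats(m)
    o=[]
    for i in range(1,n):
        q=tobowl(onz(P,ce[i],z))
        if st[i,4]>25 and np.hypot(*q)<75: o.append((q.round(1).tolist(),int(st[i,4])))
    return im,o
E
python3 - <<'E'
from h import *
P=pose('top');im=cv2.imread('pics/top2.png');print(beads('top',.112,im,P)[1])
for c in [(340,247),(303,250),(378,247),(340,208),(340,285)]: print('outlet',tobowl(onz(P,(270+c[0]/4,120+c[1]/4),.1)))
# rim ellipse
for c in [(315,173),(315,421),(190,297),(440,297)]: print('rim',tobowl(onz(P,(270+c[0]/4,120+c[1]/4),.138)))
E
```

```text
[([28.1, 37.6], 71), ([25.1, -38.0], 65), ([-18.3, 36.0], 66), ([-7.4, 2.8], 66), ([-16.8, -38.1], 66), ([-38.0, -3.2], 65)]
outlet [37.89707505 -2.19422391]
outlet [27.53661591 13.48449017]
outlet [ 47.13674091 -19.0337489 ]
outlet [55.73048854  7.07924711]
outlet [ 20.61299425 -11.18298011]
rim [55.50636934 27.1615897 ]
rim [-52.76726295 -29.38311379]
rim [-28.29239993  51.89088899]
rim [ 30.13097408 -54.61525625]
```

Bead positions are clear in the bowl frame: five at the wall and one near the centre. The plan is to feel the floor at bowl (6,-22), then sweep the beads along the wall into the outlet, with the rod leaning across the bowl. First I move above the feel point.

```bash
cat >> h.py <<'E'
TX,TZ=.081,.2805   # rod tip in tool frame (x, z)
def tcp_for(tb,psi,ztip):
    """tip at bowl-frame mm tb, rod leaning to bowl azimuth psi (deg) -> TCP, yaw"""
    w=C+(BX*tb[0]+BY*tb[1])/1000; a=A+np.radians(psi); L=np.array([np.cos(a),np.sin(a)])
    return np.r_[w+TX*L, ztip+TZ], np.degrees(a)+180
def path(wps,start=None,step=.015):
    """wps: list of (tb,psi,ztip); prints rows; start as (pos,yaw) or measured"""
    s=sense(); R=np.array(s['ee_rot']); cur=start or (np.array(s['tcp_pos']),np.degrees(np.arctan2(R[1,0],R[0,0])))
    for w in wps:
        t,y=tcp_for(*w); dy=abs((y-cur[1]+180)%360-180)
        n=max(1,int(np.ceil(np.linalg.norm(t-cur[0])/step)),int(np.ceil(dy/4.4)))
        print('#',w,n); plan(t,y,n,cur); cur=(t,y)
E
python3 - <<'E'
from h import *
path([((6,-22),90,.178)],step=.0195)
E
```

```text
# ((6, -22), 90, 0.178) 22
[[0.95, -0.21, -0.01, 0.23], [0.94, -0.22, -0.02, 0.23], [0.94, -0.24, -0.01, 0.23], [0.93, -0.26, -0.01, 0.23], [0.93, -0.27, -0.01, 0.23], [0.93, -0.3, -0.02, 0.23], [0.92, -0.31, -0.01, 0.23], [0.91, -0.32, -0.01, 0.23], [0.9, -0.35, -0.01, 0.23], [0.9, -0.36, -0.02, 0.23]]
[[0.9, -0.38, -0.01, 0.23], [0.88, -0.39, -0.01, 0.23], [0.88, -0.41, -0.01, 0.23], [0.87, -0.43, -0.02, 0.23], [0.86, -0.44, -0.01, 0.23], [0.85, -0.46, -0.01, 0.23], [0.85, -0.48, -0.01, 0.23], [0.83, -0.49, -0.02, 0.23], [0.83, -0.5, -0.01, 0.23], [0.82, -0.53, -0.01, 0.23]]
[[0.8, -0.53, -0.01, 0.23], [0.8, -0.56, -0.02, 0.23]]
```

{"op": "jog_arm", "data": {"increments": [[0.95,-0.21,-0.01,0.23],[0.94,-0.22,-0.02,0.23],[0.94,-0.24,-0.01,0.23],[0.93,-0.26,-0.01,0.23],[0.93,-0.27,-0.01,0.23],[0.93,-0.3,-0.02,0.23],[0.92,-0.31,-0.01,0.23],[0.91,-0.32,-0.01,0.23],[0.9,-0.35,-0.01,0.23],[0.9,-0.36,-0.02,0.23]]}}

```text
time_s: 7.55
tcp_pos: [0.5628, 0.1171, 0.4571]
ee_rot: [[-0.289, -0.957, 0.0], [-0.957, 0.289, 0.0], [-0.0, -0.0, -1.0]]
wrist_force: [0.5, -0.3, -2.2]
gripper_width: 0.198
gripper_force: 30.0
```

{"op": "jog_arm", "data": {"increments": [[0.9,-0.38,-0.01,0.23],[0.88,-0.39,-0.01,0.23],[0.88,-0.41,-0.01,0.23],[0.87,-0.43,-0.02,0.23],[0.86,-0.44,-0.01,0.23],[0.85,-0.46,-0.01,0.23],[0.85,-0.48,-0.01,0.23],[0.83,-0.49,-0.02,0.23],[0.83,-0.5,-0.01,0.23],[0.82,-0.53,-0.01,0.23]]}}

```text
time_s: 8.55
tcp_pos: [0.5839, -0.0756, 0.4595]
ee_rot: [[-0.459, -0.888, 0.0], [-0.888, 0.459, 0.0], [-0.0, -0.0, -1.0]]
wrist_force: [0.5, 0.4, -1.9]
gripper_width: 0.204
gripper_force: 30.0
```

{"op": "jog_arm", "data": {"increments": [[0.8,-0.53,0,0.23],[0.8,-0.56,0,0.23],[0,0,0,0],[0,0,0,0]]}}

```text
time_s: 8.95
tcp_pos: [0.5883, -0.1133, 0.4592]
ee_rot: [[-0.491, -0.871, -0.0], [-0.871, 0.491, 0.0], [-0.0, 0.0, -1.0]]
wrist_force: [-0.4, -0.2, -1.4]
gripper_width: 0.201
gripper_force: 30.0
```

```bash
python3 - <<'E'
from h import *
s=sense();R=np.array(s['ee_rot']);print(s['time_s'],s['tcp_pos'],np.degrees(np.arctan2(R[1,0],R[0,0])),np.round(s['joints'],1),np.round(s['wrist_force'],2))
tip=s['tcp_pos']+R@[TX,0,TZ];g=s['tcp_pos']+R@[0,0,.1635];print('tip',tip,tobowl(tip))
out=[]
for c in('side','wrist','top'):
    P=pose(c,s);im=eyes.capture(c);cv2.imwrite(f'pics/{c}4.png',im)
    print(c,proj(P,[tip,g]).round(1).tolist()); q=proj(P,tip)[0]
    x,y=[int(max(0,v-60)) for v in q]
    o=im[y:y+120,x:x+120]; o=cv2.resize(o,(266*1,266),interpolation=2) if o.shape[:2]!=(120,120) else cv2.resize(o,(400,400),interpolation=2)
    o=cv2.resize(o,(266,266)) if 0 else o; cv2.circle(o,tuple(int((a-b)*400/120) for a,b in zip(q,(x,y))),3,(0,255,0),-1); out.append(cv2.resize(o,(266,266))); print((x,y))
cv2.imwrite('pics/v4.png',cv2.resize(np.hstack(out),(798,266)))
E
```

```text
8.95 [ 0.5882618  -0.11327685  0.45923352] -119.42137493099708 [  4.6  17.7   1.8  -0.  -74.2 -34. ] [-0.4  -0.25 -1.36]
tip [ 0.54841583 -0.18376666  0.17872552] [  7.74452804 -22.02264512]
side [[298.2, 151.6], [272.8, 123.8]]
(238, 91)
wrist [[284.0, 113.2], [283.8, 274.6]]
(223, 53)
top [[363.3, 192.7], [331.5, 157.9]]
(303, 132)
```

View pics/v4.png

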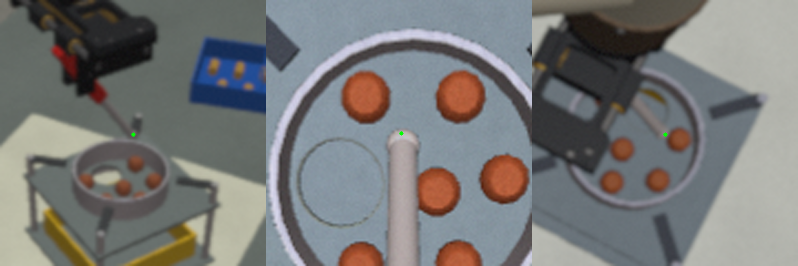

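The predicted tip (green) falls on the ball in all three views, so the tip calibration is good. I descend quickly to tip z of about 0.117, then feel for the floor.

{"op": "jog_arm", "data": {"increments": [[0,0,0.7,0],[0,0,0.8,0],[0,0,0.8,0],[0,0,0.5,0],[0,0,0.25,0],[0,0,0,0],[0,0,0,0]]}}

```text
time_s: 9.8
tcp_pos: [0.5889, -0.1122, 0.3991]
ee_rot: [[-0.489, -0.872, 0.001], [-0.872, 0.489, -0.0], [-0.0, -0.001, -1.0]]
wrist_force: [0.6, -0.7, -2.7]
gripper_width: 0.208
gripper_force: 30.0
```

{"op": "jog_arm", "data": {"increments": [[0,0,0.08,0],[0,0,0.08,0],[0,0,0.08,0],[0,0,0,0]]}}

```text
time_s: 10.2
tcp_pos: [0.5885, -0.1123, 0.3933]
ee_rot: [[-0.49, -0.872, -0.0], [-0.872, 0.49, 0.0], [0.0, 0.0, -1.0]]
wrist_force: [-0.6, 0.1, -1.7]
gripper_width: 0.203
gripper_force: 30.0
```

```bash
python3 - <<'E'
from h import *
s=sense();print(s['time_s'],s['tcp_pos'],s['tcp_pos'][2]-TZ,np.round(s['wrist_force'],2),np.round(s['moment'],2))
P=pose('wrist',s);im,b=beads('wrist',.118,None,P);print(b);cv2.imwrite('pics/w5.png',im)
P4=pose('wrist',dict(tcp_pos=[.5882618,-.11327685,.45923352],ee_rot=[[-.491,-.871,0],[-.871,.491,0],[0,0,-1.]]))
print('outlet',tobowl(onz(P4,(256.8,135.1),.1)),beads('wrist',.118,cv2.imread('pics/wrist4.png'),P4)[1])
E
```

```text
10.2 [ 0.58853581 -0.11230289  0.39334925] 0.11284924950811231 [-0.61  0.13 -1.69] [ 0.1  -0.16  0.02]
[([-17.7, -38.4], 637), ([23.7, -38.0], 625), ([-38.7, -3.5], 587), ([-8.4, 2.2], 538), ([-19.0, 35.3], 520), ([9.8, 74.0], 3413)]
outlet [36.78948679 -1.02125854] [([-17.3, -39.0], 384), ([24.1, -38.6], 371), ([-38.3, -4.0], 362), ([-8.3, 1.7], 322), ([27.2, 35.9], 327), ([-18.6, 34.8], 325)]
```

{"op": "jog_arm", "data": {"increments": [[0,0,0.06,0],[0,0,0.06,0],[0,0,0.06,0],[0,0,0,0]]}}

```text
time_s: 10.65
tcp_pos: [0.5886, -0.1123, 0.3897]
ee_rot: [[-0.49, -0.872, -0.001], [-0.872, 0.49, 0.0], [0.0, 0.0, -1.0]]
wrist_force: [-0.1, 0.6, -1.9]
gripper_width: 0.207
gripper_force: 30.0
```

{"op": "jog_arm", "data": {"increments": [[0,0,0.06,0],[0,0,0.06,0],[0,0,0,0],[0,0,0,0]]}}

```text
time_s: 11.05
tcp_pos: [0.5887, -0.1122, 0.3885]
ee_rot: [[-0.489, -0.872, 0.001], [-0.872, 0.489, -0.0], [-0.0, -0.001, -1.0]]
wrist_force: [-0.2, 1.2, 4.3]
gripper_width: 0.207
gripper_force: 30.0
```

The floor answers with 6 N at TCP z ≈ 0.3888, so I'll stir with the TCP at about 0.3915. Now planning sweep 1 (beads b4 and b1 along the -y wall).

```bash
python3 - <<'E'
from h import *
c=np.array([1,-1.]); pt=lambda f,R=43:tuple(c+R*np.array([np.cos(np.radians(f)),np.sin(np.radians(f))]))
st=(np.array([.5886,-.1123,.3873]),-119.4)
w=[((7,-22),90,.135),(pt(215),90,.135),(pt(215),90,.111)]
path(w,st,.013)
print('SWEEP');t,y=tcp_for(*w[-1])
path([(pt(f),90,.111) for f in(230,245,260,275,290,305,318)]+[((34,-18),90,.111)],(t,y),.006)
E
```

```text
# ((7, -22), 90, 0.135) 3
[[0.02, 0.0, -0.47, 0.02], [0.01, 0.01, -0.47, 0.02], [0.02, 0.0, -0.47, 0.02]]
# ((np.float64(-34.22353790442665), np.float64(-25.663786763094986)), 90, 0.135) 4
[[0.05, 0.52, -0.0, -0.0], [0.04, 0.51, -0.0, -0.0], [0.05, 0.52, -0.0, -0.0], [0.04, 0.51, -0.0, -0.0]]
# ((np.float64(-34.22353790442665), np.float64(-25.663786763094986)), 90, 0.111) 2
[[-0.0, 0.0, 0.6, -0.0], [-0.0, 0.0, 0.6, -0.0]]
SWEEP
# ((np.float64(-26.639867216521196), np.float64(-33.93991105411605)), 90, 0.111) 2
[[0.21, -0.19, -0.0, -0.0], [0.2, -0.19, -0.0, -0.0]]
# ((np.float64(-17.172585254850063), np.float64(-39.97123484257595)), 90, 0.111) 2
[[0.15, -0.24, -0.0, -0.0], [0.15, -0.23, -0.0, -0.0]]
# ((np.float64(-6.466871639678004), np.float64(-43.34673337952494)), 90, 0.111) 2
[[0.08, -0.27, -0.0, -0.0], [0.09, -0.27, -0.0, -0.0]]
# ((np.float64(4.747696938149289), np.float64(-43.83637201794506)), 90, 0.111) 2
[[0.01, -0.28, -0.0, -0.0], [0.01, -0.28, -0.0, -0.0]]
# ((np.float64(15.706866163003767), np.float64(-41.40678269379406)), 90, 0.111) 2
[[-0.06, -0.27, -0.0, -0.0], [-0.06, -0.28, -0.0, -0.0]]
# ((np.float64(25.66378676309498), np.float64(-36.22353790442665)), 90, 0.111) 2
[[-0.13, -0.25, -0.0, -0.0], [-0.13, -0.25, -0.0, -0.0]]
# ((np.float64(32.95522749552795), np.float64(-29.7726160734309)), 90, 0.111) 2
[[-0.16, -0.18, -0.0, -0.0], [-0.16, -0.18, -0.0, -0.0]]
# ((34, -18), 90, 0.111) 2
[[-0.29, -0.03, -0.0, -0.0], [-0.3, -0.02, -0.0, -0.0]]
```

{"op": "jog_arm", "data": {"increments": [[0,0,-0.47,0.02],[0.02,0,-0.47,0.02],[0.02,0,-0.47,0.02],[0.05,0.52,0,0],[0.05,0.52,0,0],[0.04,0.51,0,0],[0.04,0.51,0,0],[0,0,0,0]]}}

```text
time_s: 11.85
tcp_pos: [0.5491, -0.0952, 0.4159]
ee_rot: [[-0.493, -0.87, -0.001], [-0.87, 0.493, 0.0], [0.0, 0.001, -1.0]]
wrist_force: [-0.6, 0.3, -1.0]
gripper_width: 0.205
gripper_force: 30.0
```

{"op": "jog_arm", "data": {"increments": [[0,0,0.6,0],[0,0,0.4,0],[0,0,0.2,0],[0,0,0,0]]}}

```text
time_s: 12.25
tcp_pos: [0.5507, -0.0959, 0.3902]
ee_rot: [[-0.494, -0.869, -0.003], [-0.869, 0.494, -0.0], [0.002, 0.002, -1.0]]
wrist_force: [-0.9, 1.0, -1.7]
gripper_width: 0.203
gripper_force: 30.0
```

```bash
cat > st.py <<'E'
from h import *
import sys
s=sense();R=np.array(s['ee_rot']);print(s['time_s'],np.round(s['tcp_pos'],4),round(np.degrees(np.arctan2(R[1,0],R[0,0])),1),np.round(s['joints'],1),np.round(s['wrist_force'],2))
print('tip',tobowl(np.array(s['tcp_pos'])+R@[TX,0,TZ]))
for c in sys.argv[1:]:
    im,b=beads(c,.118 if c=='wrist' else .115,None,pose(c,s));cv2.imwrite(f"pics/{c}_{s['time_s']:.2f}.png",im);print(c,b)
E
python3 st.py wrist
```

```text
12.25 [ 0.5507 -0.0959  0.3902] -119.6 [  6.7  16.3 -10.2  -0.  -63.6 -36.3] [-0.91  0.98 -1.74]
tip [-34.32758809 -25.9775278 ]
wrist [([23.3, -38.0], 663), ([-18.0, -38.5], 628), ([-44.3, -1.9], 241), ([-8.5, 2.2], 561), ([26.3, 36.2], 543)]
```

{"op": "jog_arm", "data": {"increments": [[0.21,-0.19,-0.05,0],[0.2,-0.19,0,0],[0.15,-0.24,0,0],[0.15,-0.23,0,0],[0.08,-0.27,0,0],[0.09,-0.27,0,0],[0.01,-0.28,0,0],[0.01,-0.28,0,0]]}}

```text
time_s: 13.1
tcp_pos: [0.5766, -0.1304, 0.3931]
ee_rot: [[-0.494, -0.87, 0.003], [-0.87, 0.494, 0.001], [-0.002, -0.002, -1.0]]
wrist_force: [2.2, 3.3, -0.7]
gripper_width: 0.205
gripper_force: 30.0
```

{"op": "jog_arm", "data": {"increments": [[-0.06,-0.27,0,0],[-0.06,-0.28,0,0],[-0.13,-0.25,0,0],[-0.13,-0.25,0,0],[-0.16,-0.18,0,0],[-0.16,-0.18,0,0],[-0.29,-0.03,0,0],[-0.3,-0.02,0,0],[0,0,0,0]]}}

```text
time_s: 14.0
tcp_pos: [0.6144, -0.1223, 0.3927]
ee_rot: [[-0.493, -0.87, 0.001], [-0.87, 0.493, -0.001], [0.0, -0.001, -1.0]]
wrist_force: [0.3, 0.1, -2.0]
gripper_width: 0.2
gripper_force: 30.0
```

```bash
python3 st.py wrist top
```

```text
14.0 [ 0.6144 -0.1223  0.3927] -119.5 [  3.5  22.6  -0.4   0.  -66.9 -33.1] [ 0.26  0.14 -1.95]
tip [ 35.09946763 -17.0688667 ]
wrist [([9.6, -47.5], 697), ([38.5, -32.8], 615), ([-38.7, -2.0], 618), ([-8.0, 2.2], 573), ([-18.8, 35.3], 542)]
top [([39.6, -33.0], 73), ([-8.0, 2.9], 66), ([10.4, -47.7], 70), ([-39.0, -1.6], 64)]
```

```bash
cat > tip.py <<'E'
import cv2,glob,sys,os
a=cv2.imread('pics/wrist4.png');t=a[104:150,270:300]
fs=sorted(glob.glob('pics/wrist_*.png'),key=os.path.getmtime)
for f in ['pics/w5.png']+fs[-3:]:
    r=cv2.matchTemplate(cv2.imread(f)[60:200,230:340],t,cv2.TM_CCOEFF_NORMED);_,v,_,l=cv2.minMaxLoc(r);print(f,round(v,2),'tip shift px',l[0]+230-270,l[1]+60-104)
E
python3 tip.py; ls pics
```

```text
pics/w5.png 0.83 tip shift px 0 4
pics/wrist_12.25.png 0.86 tip shift px 0 1
pics/wrist_14.00.png 0.74 tip shift px 34 -1
crop1.png
fit.png
side0.png
side2.png
side4.png
top0.png
top2.png
top4.png
top_14.00.png
v2.png
v3.png
v4.png
w0.png
w01.png
w1.png
w5.png
wrist2.png
wrist4.png
wrist_12.25.png
wrist_14.00.png
```

```bash
python3 - <<'E'
import cv2,numpy as np
a=cv2.imread('pics/wrist_14.00.png')[40:290,160:410];b=cv2.imread('pics/top_14.00.png')[110:270,260:420]
cv2.imwrite('pics/v5.png',np.hstack([cv2.resize(a,(400,400)),cv2.resize(b,(400,400))]))
E
```

```text
(no output)
```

View pics/v5.png

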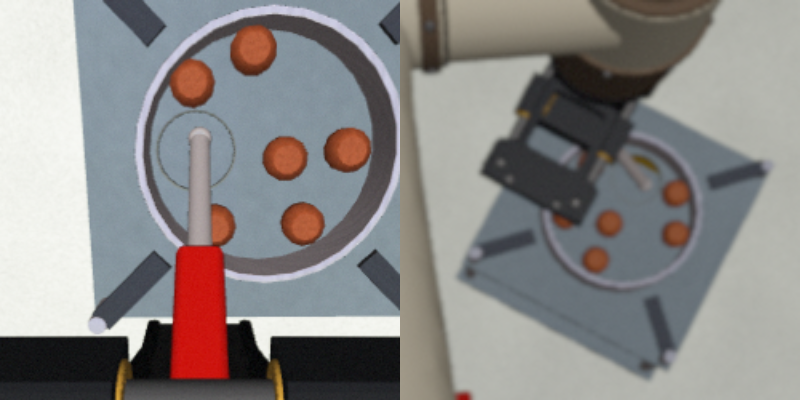

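The left panel shows the rod undamaged in the grip, its ball at (200,133) over the outlet ring. b1 at (192,83) and b4 at (253,48) were pushed along the wall, but the tip slid inside them. I repeat with the tip closer to the wall, behind b4.

```bash
cat >> h.py <<'E'
c2=np.array([2,-1.2])
def pt(f,R=47): return tuple(float(v) for v in (c2+R*np.array([np.cos(np.radians(f)),np.sin(np.radians(f))])).round(1))
E
python3 - <<'E'
from h import *
w=[((30,-17),90,.135),(pt(-106,46),90,.135),(pt(-106,46),90,.111)]
path(w,None,.015)
print('SWEEP')
path([(pt(f),90,.111) for f in(-95,-85,-75,-65,-55,-47,-39,-32)],tcp_for(*w[-1]),.005)
E
```

```text
# ((30, -17), 90, 0.135) 2
[[-0.01, 0.11, -0.57, 0.01], [-0.01, 0.11, -0.57, 0.01]]
# ((-10.7, -45.4), 90, 0.135) 4
[[0.36, 0.51, -0.0, -0.0], [0.35, 0.51, -0.0, -0.0], [0.36, 0.51, -0.0, -0.0], [0.35, 0.51, -0.0, -0.0]]
# ((-10.7, -45.4), 90, 0.111) 2
[[-0.0, 0.0, 0.6, -0.0], [-0.0, 0.0, 0.6, -0.0]]
SWEEP
# ((-2.1, -48.0), 90, 0.111) 2
[[0.07, -0.22, -0.0, -0.0], [0.06, -0.21, -0.0, -0.0]]
# ((6.1, -48.0), 90, 0.111) 2
[[-0.0, -0.2, -0.0, -0.0], [-0.0, -0.21, -0.0, -0.0]]
# ((14.2, -46.6), 90, 0.111) 2
[[-0.04, -0.2, -0.0, -0.0], [-0.03, -0.2, -0.0, -0.0]]
# ((21.9, -43.8), 90, 0.111) 2
[[-0.07, -0.19, -0.0, -0.0], [-0.07, -0.19, -0.0, -0.0]]
# ((29.0, -39.7), 90, 0.111) 2
[[-0.1, -0.18, -0.0, -0.0], [-0.11, -0.17, -0.0, -0.0]]
# ((34.1, -35.6), 90, 0.111) 2
[[-0.1, -0.13, -0.0, -0.0], [-0.11, -0.13, -0.0, -0.0]]
# ((38.5, -30.8), 90, 0.111) 2
[[-0.12, -0.11, -0.0, -0.0], [-0.12, -0.11, -0.0, -0.0]]
# ((41.9, -26.1), 90, 0.111) 2
[[-0.12, -0.09, -0.0, -0.0], [-0.12, -0.08, -0.0, -0.0]]
```

{"op": "jog_arm", "data": {"increments": [[0,0.11,-0.57,0.01],[0,0.11,-0.57,0],[0.36,0.51,0,0],[0.36,0.51,0,0],[0.35,0.51,0,0],[0.35,0.51,0,0],[0,0,0.5,0],[0,0,0.5,0],[0,0,0.2,0],[0,0,0,0]]}}

```text
time_s: 15.1
tcp_pos: [0.5608, -0.1246, 0.3918]
ee_rot: [[-0.494, -0.869, -0.001], [-0.869, 0.494, -0.0], [0.001, 0.001, -1.0]]
wrist_force: [-2.0, 2.6, 4.5]
gripper_width: 0.203
gripper_force: 30.0
```

{"op": "jog_arm", "data": {"increments": [[0.07,-0.22,0,0],[0.06,-0.21,0,0],[0,-0.2,0,0],[0,-0.21,0,0],[-0.04,-0.2,0,0],[-0.03,-0.2,0,0],[-0.07,-0.19,0,0],[-0.07,-0.19,0,0],[0,0,0,0]]}}

```text
time_s: 16.0
tcp_pos: [0.5883, -0.1383, 0.3895]
ee_rot: [[-0.497, -0.867, -0.01], [-0.868, 0.497, 0.005], [0.001, 0.011, -1.0]]
wrist_force: [-5.6, 9.3, 4.5]
gripper_width: 0.226
gripper_force: 31.8
```

```bash
python3 st.py wrist
```

```text
16.0 [ 0.5883 -0.1383  0.3895] -119.8 [  2.   20.8  -3.6  -0.3 -66.2 -31.7] [-5.63  9.28  4.49]
tip [ 16.6472356  -43.93926916]
wrist [([17.7, -46.5], 591), ([38.4, -32.9], 582), ([-38.9, -2.2], 573), ([-8.1, 2.0], 546), ([14.7, 55.2], 3151), ([-18.9, 35.0], 513)]
```

{"op": "jog_arm", "data": {"increments": [[0,0.2,-0.25,0],[0,0.2,-0.2,0],[0,0,0,0],[0,0,0,0]]}}

```text
time_s: 16.45
tcp_pos: [0.5827, -0.1353, 0.3998]
ee_rot: [[-0.495, -0.869, -0.0], [-0.869, 0.495, 0.001], [-0.001, 0.001, -1.0]]
wrist_force: [-0.2, 4.6, -1.0]
gripper_width: 0.206
gripper_force: 30.0
```

```bash
python3 st.py wrist; python3 - <<'E'
import cv2,glob,os
f=sorted(glob.glob('pics/wrist_*.png'),key=os.path.getmtime)[-1];im=cv2.imread(f)
g=im.astype(int);br=g.mean(2);sat=g.max(2)-g.min(2)
# rod centreline: bright unsaturated run per row between x 240..330
for y in range(95,200,7):
    row=[x for x in range(235,335) if br[y,x]>145 and sat[y,x]<30]; print(y,(min(row),max(row),len(row)) if row else None,end='; ')
b,gr,r=[g[...,i] for i in range(3)];red=(r>60)&(r>2*gr)&(r>2*b)
ys=[y for y in range(150,240) if red[y,275:295].sum()>15];print('handle top row',ys[0])
E
```

```text
16.45 [ 0.5827 -0.1353  0.3998] -119.7 [  2.4  19.6  -3.9  -0.1 -66.5 -32. ] [-0.16  4.55 -1.03]
tip [ 13.39319472 -43.62711022]
wrist [([30.8, -37.4], 1137), ([-39.0, -2.2], 524), ([-8.2, 2.0], 499), ([14.5, 60.9], 2953), ([-19.0, 34.9], 476)]
95 (235, 334, 53); 102 (235, 324, 54); 109 (235, 333, 52); 116 (235, 334, 53); 123 (235, 333, 34); 130 (266, 334, 51); 137 (236, 334, 64); 144 (235, 334, 77); 151 (235, 334, 76); 158 (238, 332, 72); 165 (237, 331, 59); 172 (235, 334, 60); 179 (235, 333, 60); 186 (236, 334, 70); 193 (239, 334, 85); handle top row 195
```

{"op": "jog_arm", "data": {"increments": [[-0.2,0.1,-0.6,0],[-0.2,0,-1,0],[0,0,-1,0],[0,0,-0.4,0],[0,0,0,0],[0,0,0,0]]}}

```text
time_s: 17.1
tcp_pos: [0.5844, -0.128, 0.46]
ee_rot: [[-0.495, -0.869, -0.001], [-0.869, 0.495, -0.0], [0.001, 0.001, -1.0]]
wrist_force: [-0.1, -0.0, -1.8]
gripper_width: 0.206
gripper_force: 30.0
```

```bash
python3 st.py wrist; cat > tip.py <<'E'
import cv2,glob,os,numpy as np
from h import *
from scipy.optimize import fsolve
k=eyes.get_calibration('wrist');M=np.linalg.inv(np.array(k['T_tool_cam']));P=(k,M[:3,:3],M[:3,3])
def f(p,yt,yh):
    t,G=p; a=np.array([np.sin(t),0,np.cos(t)]);n=np.array([np.cos(t),0,-np.sin(t)]);o=np.array([0,0,.1635])
    return [proj(P,o+a*(G-.006))[0][1]-yt,proj(P,o+a*(G-.092)+n*.009)[0][1]-yh]
for fn in ['pics/wrist2.png','pics/wrist4.png','pics/w5.png']+sorted(glob.glob('pics/wrist_*.png'),key=os.path.getmtime)[-5:]:
    g=cv2.imread(fn).astype(int);b,gr,r=[g[...,i] for i in range(3)];sat=g.max(2)-g.min(2)
    m=((r-b>=-2)&(sat<45)&(g.mean(2)>125)).astype(np.uint8);m[:60]=0;m[260:]=0;m[:,:225]=0;m[:,345:]=0
    m=cv2.morphologyEx(m,cv2.MORPH_OPEN,np.ones((3,7)))
    red=(r>60)&(r>2*gr)&(r>2*b); yh=[y for y in range(150,240) if red[y,278:292].all()][0]
    n,l,st,_=cv2.connectedComponentsWithStats(m)
    i=max(range(1,n),key=lambda i:(l[yh-12:yh-4,270:298]==i).sum())
    yt=st[i,1]; xs=np.argwhere(l[yt+3:yt+6]==i)[:,1]; s=fsolve(f,[.6,.142],args=(yt+7,yh))
    print(fn,'tip row',yt,'x',xs.mean().round(1),'handle',yh,'lean,G',s.round(4),'TX,TZ',(s[1]*np.sin(s[0])).round(4),(s[1]*np.cos(s[0])+.1635).round(4))
E
python3 tip.py
```

```text
17.1 [ 0.5844 -0.128   0.46  ] -119.7 [  3.1  17.6   1.8   0.  -74.3 -32.8] [-0.08 -0.03 -1.81]
tip [ 11.23316438 -36.85554584]
wrist [([18.6, -38.1], 351), ([40.0, -30.3], 360), ([-39.1, -2.1], 349), ([-8.1, 2.1], 334), ([-19.1, 35.3], 318)]
pics/wrist2.png tip row 60 x 285.5 handle 190 lean,G [0.9933 0.1348] TX,TZ 0.113 0.2371
pics/wrist4.png tip row 116 x 284.2 handle 190 lean,G [0.5594 0.1444] TX,TZ 0.0766 0.2859
pics/w5.png tip row 116 x 284.2 handle 190 lean,G [0.5594 0.1444] TX,TZ 0.0766 0.2859
pics/wrist_12.25.png tip row 116 x 284.2 handle 190 lean,G [0.5594 0.1444] TX,TZ 0.0766 0.2859
pics/wrist_14.00.png tip row 124 x 284.3 handle 194 lean,G [0.5117 0.1431] TX,TZ 0.0701 0.2883
pics/wrist_16.00.png tip row 119 x 299.5 handle 195 lean,G [0.5591 0.1402] TX,TZ 0.0744 0.2824
pics/wrist_16.45.png tip row 128 x 284.7 handle 195 lean,G [0.4823 0.1436] TX,TZ 0.0666 0.2907
pics/wrist_17.10.png tip row 128 x 284.9 handle 195 lean,G [0.4823 0.1436] TX,TZ 0.0666 0.2907
```

The rod turned in the fingers from lean 0.56 to 0.48 when the tip wedged bead b4 against the wall from inside. I re-measured the tip offset (TX 0.0666, TZ 0.2907) and put the floor at about 0.103. Retry with the corrected tip, close to the wall.

```bash
sed -i 's/^TX,TZ=.*/TX,TZ=.0666,.2907/; s/^c2=.*/c2=np.array([3.5,-1])/' h.py; python3 - <<'E'
from h import *
w=[((0,-40),90,.131),(pt(-98,46.5),90,.131),(pt(-98,46.5),90,.107)]
path(w,None,.019)
print('SWEEP')
path([(pt(f),90,.107) for f in(-88,-78,-68,-58,-48,-40,-33)],tcp_for(*w[-1]),.0043)
E
```

```text
# ((0, -40), 90, 0.131) 3
[[0.3, 0.19, 0.63, 0.0], [0.29, 0.19, 0.63, 0.0], [0.3, 0.19, 0.63, 0.0]]
# ((-3.0, -47.0), 90, 0.131) 1
[[0.35, 0.15, -0.0, -0.0]]
# ((-3.0, -47.0), 90, 0.107) 2
[[-0.0, 0.0, 0.6, -0.0], [-0.0, 0.0, 0.6, -0.0]]
SWEEP
# ((5.1, -48.0), 90, 0.107) 2
[[0.02, -0.2, -0.0, -0.0], [0.03, -0.21, -0.0, -0.0]]
# ((13.3, -47.0), 90, 0.107) 2
[[-0.02, -0.2, -0.0, -0.0], [-0.03, -0.21, -0.0, -0.0]]
# ((21.1, -44.6), 90, 0.107) 2
[[-0.06, -0.2, -0.0, -0.0], [-0.06, -0.19, -0.0, -0.0]]
# ((28.4, -40.9), 90, 0.107) 2
[[-0.09, -0.18, -0.0, -0.0], [-0.1, -0.19, -0.0, -0.0]]
# ((34.9, -35.9), 90, 0.107) 2
[[-0.12, -0.16, -0.0, -0.0], [-0.13, -0.16, -0.0, -0.0]]
# ((39.5, -31.2), 90, 0.107) 2
[[-0.12, -0.11, -0.0, -0.0], [-0.12, -0.12, -0.0, -0.0]]
# ((42.9, -26.6), 90, 0.107) 2
[[-0.12, -0.09, -0.0, -0.0], [-0.11, -0.08, -0.0, -0.0]]
```

{"op": "jog_arm", "data": {"increments": [[0.3,0.19,0.63,0],[0.29,0.19,0.63,0],[0.3,0.19,0.63,0],[0.35,0.15,0,0],[0,0,0,0],[0,0,0.6,0],[0,0,0.4,0],[0,0,0.2,0],[0,0,0,0],[0,0,0,0]]}}

```text
time_s: 18.15
tcp_pos: [0.5601, -0.1421, 0.3987]
ee_rot: [[-0.494, -0.869, 0.0], [-0.869, 0.494, -0.0], [0.0, -0.0, -1.0]]
wrist_force: [-0.4, -0.7, -1.2]
gripper_width: 0.204
gripper_force: 30.0
```

{"op": "jog_arm", "data": {"increments": [[0.02,-0.2,0,0],[0.03,-0.21,0,0],[-0.02,-0.2,0,0],[-0.03,-0.21,0,0],[-0.06,-0.2,0,0],[0,0,0,0]]}}

```text
time_s: 18.75
tcp_pos: [0.5788, -0.1514, 0.3986]
ee_rot: [[-0.495, -0.869, 0.0], [-0.869, 0.495, -0.0], [-0.0, -0.0, -1.0]]
wrist_force: [-0.0, -0.2, -2.3]
gripper_width: 0.2
gripper_force: 30.0
```

```bash
python3 st.py wrist; python3 tip.py | tail -1
```

```text
18.75 [ 0.5788 -0.1514  0.3986] -119.7 [  0.8  19.7  -4.    0.  -66.3 -30.5] [-0.01 -0.19 -2.32]
tip [ 18.17643994 -45.41873566]
wrist [([38.8, -25.2], 799), ([-38.9, -2.4], 513), ([-8.0, 1.8], 496), ([18.3, 46.3], 2787), ([-19.0, 34.9], 469)]
pics/wrist_18.75.png tip row 128 x 284.7 handle 195 lean,G [0.4823 0.1436] TX,TZ 0.0666 0.2907
```

{"op": "jog_arm", "data": {"increments": [[-0.06,-0.19,0,0],[-0.09,-0.18,0,0],[-0.1,-0.19,0,0],[-0.12,-0.16,0,0],[-0.13,-0.16,0,0],[-0.12,-0.11,0,0],[-0.12,-0.12,0,0],[0,0,0,0]]}}

```text
time_s: 19.6
tcp_pos: [0.6052, -0.1491, 0.3986]
ee_rot: [[-0.494, -0.869, 0.0], [-0.869, 0.494, -0.0], [-0.0, -0.0, -1.0]]
wrist_force: [-0.7, -0.2, -2.0]
gripper_width: 0.201
gripper_force: 30.0
```

```bash
python3 st.py wrist; python3 tip.py | tail -1
```

```text
19.6 [ 0.6052 -0.1491  0.3986] -119.6 [  1.   22.1  -0.3   0.  -67.5 -30.6] [-0.7  -0.21 -1.98]
tip [ 40.0492099  -30.37421854]
wrist [([24.0, -23.3], 524), ([50.0, -13.7], 288), ([-38.7, -2.2], 554), ([-7.9, 2.0], 524), ([38.3, 59.8], 2914), ([-18.6, 35.1], 493)]
pics/wrist_19.60.png tip row 128 x 284.5 handle 195 lean,G [0.4823 0.1436] TX,TZ 0.0666 0.2907
```

```bash
python3 - <<'E'
from h import *
path([((43,-26.5),90,.107),((45.5,-20),90,.107),((40,-31),90,.107),((27,-42),90,.107),((14,-40),90,.107)],None,.0075)
print('B')
path([((20,-30),90,.107),((30,-15),90,.107)],tcp_for((14,-40),90,.107),.006)
E
```

```text
# ((43, -26.5), 90, 0.107) 1
[[-0.2, -0.16, 0.05, 0.01]]
# ((45.5, -20), 90, 0.107) 1
[[-0.32, -0.12, -0.0, -0.0]]
# ((40, -31), 90, 0.107) 2
[[0.28, 0.14, -0.0, -0.0], [0.27, 0.14, -0.0, -0.0]]
# ((27, -42), 90, 0.107) 3
[[0.18, 0.22, -0.0, -0.0], [0.19, 0.21, -0.0, -0.0], [0.18, 0.22, -0.0, -0.0]]
# ((14, -40), 90, 0.107) 2
[[-0.05, 0.32, -0.0, -0.0], [-0.05, 0.33, -0.0, -0.0]]
B
# ((20, -30), 90, 0.107) 2
[[-0.25, -0.15, -0.0, -0.0], [-0.25, -0.15, -0.0, -0.0]]
# ((30, -15), 90, 0.107) 4
[[-0.19, -0.12, -0.0, -0.0], [-0.19, -0.13, -0.0, -0.0], [-0.18, -0.12, -0.0, -0.0], [-0.19, -0.13, -0.0, -0.0]]
```

{"op": "jog_arm", "data": {"increments": [[-0.1,-0.08,0,0],[-0.1,-0.08,0,0],[-0.16,-0.06,0,0],[-0.16,-0.06,0,0],[0,0,0,0],[0.28,0.14,0,0],[0.27,0.14,0,0]]}}

```text
time_s: 20.35
tcp_pos: [0.6041, -0.1501, 0.3986]
ee_rot: [[-0.495, -0.869, -0.001], [-0.869, 0.495, 0.0], [0.0, 0.0, -1.0]]
wrist_force: [0.3, -0.5, -0.9]
gripper_width: 0.2
gripper_force: 30.0
```

{"op": "jog_arm", "data": {"increments": [[0.18,0.22,0,0],[0.19,0.21,0,0],[0.18,0.22,0,0],[-0.05,0.32,0,0],[-0.05,0.33,0,0],[0,0,0,0]]}}

```text
time_s: 20.95
tcp_pos: [0.5768, -0.1442, 0.399]
ee_rot: [[-0.494, -0.869, 0.0], [-0.869, 0.494, 0.0], [-0.0, 0.0, -1.0]]
wrist_force: [-0.2, -1.2, -1.9]
gripper_width: 0.202
gripper_force: 30.0
```

```bash
python3 st.py wrist; python3 tip.py | tail -1
```

```text
20.95 [ 0.5768 -0.1442  0.399 ] -119.6 [  1.6  19.3  -4.5  -0.  -66.2 -31.2] [-0.25 -1.21 -1.95]
tip [ 12.89185573 -40.1430951 ]
wrist [([27.0, -20.9], 561), ([-38.9, -2.3], 514), ([-8.1, 1.8], 495), ([14.0, 50.8], 2949), ([-19.0, 34.9], 469)]
pics/wrist_20.95.png tip row 128 x 284.9 handle 195 lean,G [0.4823 0.1436] TX,TZ 0.0666 0.2907
```

One bead has dropped. The next is at (27,-21); I push it into the outlet.

{"op": "jog_arm", "data": {"increments": [[-0.25,-0.2,0,0],[-0.25,-0.2,0,0],[-0.2,-0.13,0,0],[-0.2,-0.13,0,0],[-0.19,-0.12,0,0],[-0.19,-0.12,0,0],[0,0,0,0]]}}

```text
time_s: 21.7
tcp_pos: [0.6063, -0.1312, 0.3986]
ee_rot: [[-0.494, -0.869, 0.0], [-0.869, 0.494, -0.0], [0.0, -0.0, -1.0]]
wrist_force: [-0.4, -0.1, -2.1]
gripper_width: 0.206
gripper_force: 30.0
```

```bash
python3 st.py wrist; python3 tip.py | tail -1
```

```text
21.7 [ 0.6063 -0.1312  0.3986] -119.6 [  2.7  21.8  -0.8   0.  -67.4 -32.3] [-0.37 -0.11 -2.14]
tip [ 32.08858064 -14.24299742]
wrist [([39.9, -7.9], 121), ([-38.8, -2.1], 570), ([-8.0, 2.2], 535), ([-18.8, 35.2], 506)]
pics/wrist_21.70.png tip row 128 x 284.9 handle 195 lean,G [0.4823 0.1436] TX,TZ 0.0666 0.2907
```

b1 and b4 are through. Next is b5, b2 and b0 along the +y wall, with the rod leaning to bowl azimuth -42° so joint 6 stays in range.

```bash
python3 - <<'E'
from h import *
w=[((25,-12),90,.140),(pt(215,30),-42,.140)]
path(w,None,.015)
E
```

```text
# ((25, -12), 90, 0.14) 3
[[-0.04, 0.11, -0.54, 0.0], [-0.04, 0.12, -0.53, 0.0], [-0.05, 0.11, -0.54, 0.0]]
# ((-21.1, -18.2), -42, 0.14) 30
[[0.2, -0.01, -0.0, 0.96], [0.19, -0.02, -0.0, 0.96], [0.19, -0.03, -0.0, 0.96], [0.19, -0.05, -0.0, 0.96], [0.19, -0.07, -0.0, 0.96], [0.18, -0.07, -0.0, 0.96], [0.17, -0.1, -0.0, 0.96], [0.16, -0.1, -0.0, 0.96], [0.16, -0.12, -0.0, 0.96], [0.15, -0.13, -0.0, 0.96]]
[[0.13, -0.14, -0.0, 0.96], [0.13, -0.15, -0.0, 0.96], [0.11, -0.16, -0.0, 0.96], [0.11, -0.17, -0.0, 0.96], [0.08, -0.17, -0.0, 0.96], [0.08, -0.18, -0.0, 0.96], [0.06, -0.19, -0.0, 0.96], [0.04, -0.19, -0.0, 0.96], [0.04, -0.19, -0.0, 0.96], [0.01, -0.2, -0.0, 0.96]]
[[0.0, -0.19, -0.0, 0.96], [-0.01, -0.2, -0.0, 0.96], [-0.03, -0.19, -0.0, 0.96], [-0.04, -0.19, -0.0, 0.96], [-0.06, -0.19, -0.0, 0.96], [-0.07, -0.18, -0.0, 0.96], [-0.09, -0.18, -0.0, 0.96], [-0.1, -0.16, -0.0, 0.96], [-0.11, -0.17, -0.0, 0.96], [-0.12, -0.15, -0.0, 0.96]]
```

{"op": "jog_arm", "data": {"increments": [[-0.04,0.11,-0.97,0],[-0.04,0.12,-0.97,0],[-0.05,0.11,-0.97,0]]}}

```text
time_s: 22.05
tcp_pos: [0.6008, -0.1259, 0.4576]
ee_rot: [[-0.495, -0.869, -0.0], [-0.869, 0.495, -0.0], [0.0, 0.0, -1.0]]
wrist_force: [0.5, 0.6, -1.6]
gripper_width: 0.205
gripper_force: 30.0
```

{"op": "jog_arm", "data": {"increments": [[0.2,-0.01,0,0.96],[0.19,-0.02,0,0.96],[0.19,-0.03,0,0.96],[0.19,-0.05,0,0.96],[0.19,-0.07,0,0.96],[0.18,-0.07,0,0.96],[0.17,-0.1,0,0.96],[0.16,-0.1,0,0.96],[0.16,-0.12,0,0.96],[0.15,-0.13,0,0.96]]}}

```text
time_s: 23.05
tcp_pos: [0.5824, -0.1607, 0.4571]
ee_rot: [[-0.96, -0.278, 0.0], [-0.278, 0.96, -0.0], [-0.0, -0.0, -1.0]]
wrist_force: [0.6, -0.2, -1.6]
gripper_width: 0.204
gripper_force: 30.0
```

{"op": "jog_arm", "data": {"increments": [[0.13,-0.14,0,0.96],[0.13,-0.15,0,0.96],[0.11,-0.16,0,0.96],[0.11,-0.17,0,0.96],[0.08,-0.17,0,0.96],[0.08,-0.18,0,0.96],[0.06,-0.19,0,0.96],[0.04,-0.19,0,0.96],[0.04,-0.19,0,0.96],[0.01,-0.2,0,0.96]]}}

```text
time_s: 24.05
tcp_pos: [0.564, -0.1953, 0.4571]
ee_rot: [[-0.884, 0.467, 0.0], [0.467, 0.884, -0.0], [-0.0, -0.0, -1.0]]
wrist_force: [0.6, -0.0, -2.0]
gripper_width: 0.206
gripper_force: 30.0
```

{"op": "jog_arm", "data": {"increments": [[0,-0.19,0,0.96],[-0.01,-0.2,0,0.96],[-0.03,-0.19,0,0.96],[-0.04,-0.19,0,0.96],[-0.06,-0.19,0,0.96],[-0.07,-0.18,0,0.96],[-0.09,-0.18,0,0.96],[-0.1,-0.16,0,0.96],[-0.11,-0.17,0,0.96],[0,0,0,0]]}}

```text
time_s: 25.05
tcp_pos: [0.5473, -0.2265, 0.4571]
ee_rot: [[-0.386, 0.922, -0.0], [0.922, 0.386, -0.0], [-0.0, -0.0, -1.0]]
wrist_force: [-0.2, -0.8, -2.0]
gripper_width: 0.203
gripper_force: 30.0
```

```bash
python3 st.py wrist top; python3 tip.py | tail -1; python3 - <<'E'
from h import *
c3=pt(216,45); print('land',c3)
w=[(c3,-42,.131),(c3,-42,.107)]
path(w,None,.019); print('SWEEP')
path([(pt(f,46),-42,.107) for f in range(206,40,-10)],tcp_for(*w[-1]),.0085)
E
```

```text
25.05 [ 0.5473 -0.2265  0.4571] 112.7 [  -6.8   17.1    0.6    0.   -73.6 -150.5] [-0.22 -0.82 -1.96]
tip [-24.78027263 -19.07043536]
wrist [([-19.4, 35.6], 403), ([-39.6, -1.6], 372), ([-8.6, 2.3], 362), ([26.3, 36.7], 389), ([21.9, -4.4], 173)]
top []
pics/wrist_25.05.png tip row 125 x 283.6 handle 195 lean,G [0.5045 0.1409] TX,TZ 0.0681 0.2869
land (-32.9, -27.5)
# ((-32.9, -27.5), -42, 0.131) 3
[[0.02, -0.29, 0.59, 0.33], [0.02, -0.28, 0.59, 0.33], [0.0, -0.29, 0.59, 0.33]]
# ((-32.9, -27.5), -42, 0.107) 2
[[0.0, 0.0, 0.6, -0.0], [0.0, 0.0, 0.6, -0.0]]
SWEEP
# ((-37.8, -21.2), -42, 0.107) 1
[[0.39, 0.07, -0.0, -0.0]]
# ((-40.7, -13.7), -42, 0.107) 1
[[0.36, 0.18, -0.0, -0.0]]
# ((-42.2, -5.8), -42, 0.107) 1
[[0.32, 0.24, -0.0, -0.0]]
# ((-42.4, 2.2), -42, 0.107) 1
[[0.28, 0.29, -0.0, -0.0]]
# ((-41.1, 10.1), -42, 0.107) 1
[[0.22, 0.34, -0.0, -0.0]]
# ((-38.5, 17.7), -42, 0.107) 1
[[0.16, 0.37, -0.0, -0.0]]
# ((-34.6, 24.7), -42, 0.107) 1
[[0.09, 0.39, -0.0, -0.0]]
# ((-29.6, 31.0), -42, 0.107) 1
[[0.02, 0.4, -0.0, -0.0]]
# ((-23.5, 36.2), -42, 0.107) 1
[[-0.05, 0.4, -0.0, -0.0]]
# ((-16.7, 40.3), -42, 0.107) 1
[[-0.12, 0.38, -0.0, -0.0]]
# ((-9.2, 43.2), -42, 0.107) 1
[[-0.18, 0.36, -0.0, -0.0]]
# ((-1.3, 44.7), -42, 0.107) 1
[[-0.24, 0.32, -0.0, -0.0]]
# ((6.7, 44.9), -42, 0.107) 1
[[-0.29, 0.28, -0.0, -0.0]]
# ((14.6, 43.6), -42, 0.107) 1
[[-0.34, 0.22, -0.0, -0.0]]
# ((22.2, 41.0), -42, 0.107) 1
[[-0.37, 0.16, -0.0, -0.0]]
# ((29.2, 37.1), -42, 0.107) 1
[[-0.39, 0.09, -0.0, -0.0]]
# ((35.5, 32.1), -42, 0.107) 1
[[-0.4, 0.02, -0.0, -0.0]]
```

{"op": "jog_arm", "data": {"increments": [[0.02,-0.29,0.59,0.33],[0.02,-0.28,0.59,0.33],[0,-0.29,0.59,0.33],[0,0,0.4,0],[0,0,0.4,0],[0,0,0.3,0],[0,0,0,0]]}}

```text
time_s: 25.85
tcp_pos: [0.5316, -0.2315, 0.3985]
ee_rot: [[-0.313, 0.95, -0.002], [0.95, 0.313, 0.0], [0.001, -0.002, -1.0]]
wrist_force: [0.2, -0.3, -1.4]
gripper_width: 0.206
gripper_force: 30.0
```

{"op": "jog_arm", "data": {"increments": [[0.18,0.04,0,0],[0.18,0.04,0,0],[0.18,0.09,0,0],[0.18,0.09,0,0],[0.16,0.12,0,0],[0.16,0.12,0,0],[0.14,0.15,0,0],[0.14,0.15,0,0],[0,0,0,0]]}}

```text
time_s: 26.75
tcp_pos: [0.5387, -0.2011, 0.3995]
ee_rot: [[-0.313, 0.95, 0.0], [0.95, 0.313, 0.0], [-0.0, 0.0, -1.0]]
wrist_force: [0.3, -0.0, -1.3]
gripper_width: 0.201
gripper_force: 30.0
```

```bash
python3 st.py wrist; python3 tip.py | tail -1
```

```text
26.75 [ 0.5387 -0.2011  0.3995] 108.2 [  -4.3   17.4   -7.2   -0.   -65.4 -157.4] [ 0.26 -0.03 -1.31]
tip [-41.51814356   2.7733114 ]
wrist [([-40.0, 19.5], 549), ([-19.6, 35.8], 563), ([-8.8, 2.6], 514), ([26.0, 36.9], 550), ([17.5, 0.7], 113), ([27.6, -60.6], 2702)]
pics/wrist_26.75.png tip row 125 x 282.9 handle 195 lean,G [0.5043 0.1409] TX,TZ 0.0681 0.2868
```

{"op": "jog_arm", "data": {"increments": [[0.11,0.17,0,0],[0.11,0.17,0,0],[0.08,0.19,0,0],[0.08,0.19,0,0],[0.05,0.2,0,0],[0.05,0.2,0,0],[0.01,0.2,0,0],[0.01,0.2,0,0],[0,0,0,0]]}}

```text
time_s: 27.7
tcp_pos: [0.5647, -0.1823, 0.3994]
ee_rot: [[-0.313, 0.95, 0.0], [0.95, 0.313, 0.0], [-0.0, 0.0, -1.0]]
wrist_force: [-0.7, -0.1, -1.5]
gripper_width: 0.204
gripper_force: 30.0
```

```bash
python3 st.py wrist; python3 tip.py | tail -1
```

```text
27.7 [ 0.5647 -0.1823  0.3994] 108.2 [  -2.3   19.2   -4.6   -0.   -66.2 -159.5] [-0.69 -0.14 -1.46]
tip [-28.18341874  32.00497052]
wrist [([4.6, 42.4], 1580), ([-11.1, 0.4], 302), ([39.8, -29.4], 2835)]
pics/wrist_27.70.png tip row 125 x 283.6 handle 195 lean,G [0.5043 0.1409] TX,TZ 0.0681 0.2868
```

{"op": "jog_arm", "data": {"increments": [[-0.02,0.2,0,0],[-0.02,0.2,0,0],[-0.06,0.19,0,0],[-0.06,0.19,0,0],[-0.09,0.18,0,0],[-0.09,0.18,0,0],[-0.12,0.16,0,0],[-0.12,0.16,0,0],[0,0,0,0]]}}

```text
time_s: 28.65
tcp_pos: [0.596, -0.1846, 0.3994]
ee_rot: [[-0.312, 0.95, 0.0], [0.95, 0.312, -0.0], [-0.0, 0.0, -1.0]]
wrist_force: [-2.0, 0.5, -2.9]
gripper_width: 0.202
gripper_force: 30.0
```

```bash
python3 st.py wrist top; python3 tip.py | tail -1
```

```text
28.65 [ 0.596  -0.1846  0.3994] 108.2 [  -2.4   22.1   -0.2    0.   -67.7 -159.4] [-2.04  0.48 -2.89]
tip [ 0.20902022 45.52428535]
wrist [([26.8, 40.4], 938), ([-8.4, 2.8], 518), ([24.0, 9.9], 104), ([67.9, -15.8], 2855)]
top [([49.6, 11.4], 156), ([28.8, 42.0], 107), ([-8.0, 2.9], 66)]
pics/wrist_28.65.png tip row 125 x 283.6 handle 195 lean,G [0.5043 0.1409] TX,TZ 0.0681 0.2868
```

{"op": "jog_arm", "data": {"increments": [[-0.14,0.14,0,0],[-0.14,0.14,0,0],[-0.17,0.11,0,0],[-0.17,0.11,0,0],[-0.18,0.08,0,0],[-0.18,0.08,0,0],[0,0,0,0]]}}

```text
time_s: 29.45
tcp_pos: [0.6146, -0.1993, 0.3993]
ee_rot: [[-0.312, 0.95, 0.0], [0.95, 0.312, -0.0], [-0.0, 0.0, -1.0]]
wrist_force: [-0.4, -0.1, -1.9]
gripper_width: 0.202
gripper_force: 30.0
```

```bash
python3 st.py wrist top; python3 tip.py | tail -1
```

```text
29.45 [ 0.6146 -0.1993  0.3993] 108.2 [  -3.6   24.3    3.2    0.   -68.9 -158.2] [-0.37 -0.07 -1.93]
tip [23.55652798 41.88488213]
wrist [([-8.2, 2.9], 551), ([41.7, 36.3], 175), ([31.9, 9.0], 387)]
top [([-8.1, 3.0], 67)]
pics/wrist_29.45.png tip row 125 x 283.6 handle 195 lean,G [0.5043 0.1409] TX,TZ 0.0681 0.2868
```

```bash
python3 - <<'E'
from h import *
path([((30,37.5),-42,.1085),((35.5,32.5),-42,.1085),((40,25),-42,.1085),((40,18),-42,.1085)],None,.0045)
E
```

```text
# ((30, 37.5), -42, 0.1085) 2
[[-0.2, 0.04, 0.01, -0.01], [-0.21, 0.03, 0.0, -0.01]]
# ((35.5, 32.5), -42, 0.1085) 2
[[-0.19, -0.0, -0.0, -0.0], [-0.18, -0.0, -0.0, -0.0]]
# ((40, 25), -42, 0.1085) 2
[[-0.21, -0.06, -0.0, -0.0], [-0.21, -0.07, -0.0, -0.0]]
# ((40, 18), -42, 0.1085) 2
[[-0.12, -0.13, -0.0, -0.0], [-0.11, -0.13, -0.0, -0.0]]
```

{"op": "jog_arm", "data": {"increments": [[-0.2,0.04,0,0],[-0.21,0.03,0,0],[-0.19,0,0,0],[-0.18,0,0,0],[-0.21,-0.06,0,0],[-0.21,-0.07,0,0],[-0.12,-0.13,0,0],[-0.11,-0.13,0,0],[0,0,0,0]]}}

```text
time_s: 30.45
tcp_pos: [0.6167, -0.2285, 0.3996]
ee_rot: [[-0.312, 0.95, -0.0], [0.95, 0.312, -0.0], [-0.0, -0.0, -1.0]]
wrist_force: [-0.2, -0.1, -1.5]
gripper_width: 0.201
gripper_force: 30.0
```

```bash
python3 st.py wrist top; python3 tip.py | tail -1; python3 - <<'E'
from h import *
w=[((25,25),-42,.1085),((-5,28),-42,.1085),((-28,10),-42,.1085),((-28,2.5),-42,.1085)]
path(w,None,.009);print('PUSH')
path([((-18,1.5),-42,.1085),((14,-1),-42,.1085)],tcp_for(*w[-1]),.006)
E
```

```text
30.45 [ 0.6167 -0.2285  0.3996] 108.2 [  -6.3   25.4    5.1    0.   -69.6 -155.6] [-0.24 -0.06 -1.47]
tip [39.80956911 17.59938877]
wrist [([-8.2, 2.7], 601), ([35.5, 3.2], 271)]
top []
pics/wrist_30.45.png tip row 125 x 283.6 handle 195 lean,G [0.5043 0.1409] TX,TZ 0.0681 0.2868
# ((25, 25), -42, 0.1085) 2
[[0.39, -0.12, 0.01, -0.01], [0.39, -0.11, 0.01, -0.01]]
# ((-5, 28), -42, 0.1085) 4
[[0.3, -0.22, -0.0, -0.0], [0.31, -0.23, -0.0, -0.0], [0.3, -0.22, -0.0, -0.0], [0.31, -0.22, -0.0, -0.0]]
# ((-28, 10), -42, 0.1085) 4
[[0.06, -0.36, -0.0, -0.0], [0.07, -0.36, -0.0, -0.0], [0.06, -0.36, -0.0, -0.0], [0.06, -0.36, -0.0, -0.0]]
# ((-28, 2.5), -42, 0.1085) 1
[[-0.25, -0.28, -0.0, -0.0]]
PUSH
# ((-18, 1.5), -42, 0.1085) 2
[[-0.2, 0.15, -0.0, -0.0], [-0.21, 0.15, -0.0, -0.0]]
# ((14, -1), -42, 0.1085) 6
[[-0.21, 0.16, -0.0, -0.0], [-0.21, 0.17, -0.0, -0.0], [-0.22, 0.16, -0.0, -0.0], [-0.21, 0.16, -0.0, -0.0], [-0.21, 0.16, -0.0, -0.0], [-0.21, 0.17, -0.0, -0.0]]
```

Only b3 is left at (-8,3). I go round behind it and push it towards the outlet.

{"op": "jog_arm", "data": {"increments": [[0.39,-0.12,0,0],[0.39,-0.11,0,0],[0.3,-0.22,0,0],[0.31,-0.23,0,0],[0.3,-0.22,0,0],[0.35,-0.2,0,0],[0.08,-0.36,0,0],[0.07,-0.36,0,0],[0.06,-0.36,0,0],[0.06,-0.36,0,0]]}}

```text
time_s: 31.55
tcp_pos: [0.5537, -0.2004, 0.3996]
ee_rot: [[-0.312, 0.95, 0.0], [0.95, 0.312, -0.0], [-0.0, -0.0, -1.0]]
wrist_force: [-0.7, 0.3, -2.2]
gripper_width: 0.204
gripper_force: 30.0
```

{"op": "jog_arm", "data": {"increments": [[-0.25,-0.28,0,0],[0,0,0,0],[-0.2,0.15,0,0],[-0.21,0.15,0,0],[0,0,0,0]]}}

```text
time_s: 32.05
tcp_pos: [0.5598, -0.2128, 0.3992]
ee_rot: [[-0.312, 0.95, 0.0], [0.95, 0.312, -0.0], [-0.0, 0.0, -1.0]]
wrist_force: [-0.4, -0.1, -1.2]
gripper_width: 0.207
gripper_force: 30.0
```

```bash
python3 st.py wrist; python3 tip.py | tail -1
```

```text
32.05 [ 0.5598 -0.2128  0.3992] 108.2 [  -5.3   19.7   -3.9    0.   -66.4 -156.5] [-0.39 -0.14 -1.17]
tip [-17.3352538    2.96590372]
wrist [([0.8, 3.3], 449), ([20.7, -0.9], 210)]
pics/wrist_32.05.png tip row 125 x 283.6 handle 195 lean,G [0.5043 0.1409] TX,TZ 0.0681 0.2868
```

{"op": "jog_arm", "data": {"increments": [[-0.2,0.17,0,0],[-0.2,0.17,0,0],[-0.21,0.17,0,0],[-0.21,0.16,0,0],[-0.21,0.16,0,0],[-0.21,0.17,0,0],[0,0,0,0]]}}

```text
time_s: 32.8
tcp_pos: [0.5862, -0.2302, 0.3993]
ee_rot: [[-0.312, 0.95, 0.0], [0.95, 0.312, -0.0], [-0.0, -0.0, -1.0]]
wrist_force: [-0.6, -0.3, -1.3]
gripper_width: 0.203
gripper_force: 30.0
```

{"op": "jog_arm", "data": {"increments": [[-0.2,0.17,0,0],[0.1,-0.1,0,0],[0,0,-0.5,0],[0,0,-1,0],[0,0,-1,0],[0,0,-1,0],[0,0,0,0]]}}

```text
time_s: 33.5
tcp_pos: [0.5875, -0.2313, 0.4741]
ee_rot: [[-0.313, 0.95, 0.008], [0.95, 0.313, -0.002], [-0.005, 0.007, -1.0]]
wrist_force: [0.8, 1.0, -1.7]
gripper_width: 0.207
gripper_force: 30.0
```

```bash
python3 st.py wrist top side; python3 tip.py | tail -1
```

```text
33.5 [ 0.5875 -0.2313  0.4741] 108.2 [-6.80e+00  2.05e+01  8.00e+00  1.00e-01 -7.70e+01 -1.55e+02] [ 0.76  0.95 -1.69]
tip [18.18275621  1.16036296]
wrist [([41.8, 2.2], 254)]
top []
side []
pics/wrist_33.50.png tip row 125 x 284.4 handle 195 lean,G [0.5043 0.1409] TX,TZ 0.0681 0.2868
```

The bowl is empty; the only bead pixels are those seen through the outlet, in the tray. Now I work out the tube mouth and plan the return.

```bash
python3 - <<'E'
from h import *
import pickle
res=[]
for fn,pk in(('wrist2','w2'),('w1','w1'),('w0','w0')):
    P=pickle.load(open(pk+'.pkl','rb'));im=cv2.imread(f'pics/{fn}.png');hsv=cv2.cvtColor(im,cv2.COLOR_BGR2HSV)
    m=((abs(hsv[...,0].astype(int)-108)<10)&(hsv[...,1]>150)&(hsv[...,2]>40)).astype(np.uint8)
    n,l,st,ce=cv2.connectedComponentsWithStats(m)
    q=proj(P,[.5303,.2055,.099])[0]
    i=min((j for j in range(1,n) if st[j,4]>300),key=lambda j:np.hypot(*(ce[j]-q)))
    h=cv2.convexHull(np.argwhere(l==i)[:,::-1].astype(np.int32))
    print(fn,'pred',q.round(1),'bbox',st[i].tolist())
    # fit silhouette params (cx,cy,az) by hull of projected tube
    res.append((P,l==i))
from scipy.optimize import least_squares
def tube(p,le=.5):
    az=p[2];u=np.array([np.cos(az),np.sin(az),0]);a=np.sin(le)*u+np.array([0,0,np.cos(le)]);n=np.cross(a,[0,0,1]);n/=np.linalg.norm(n);b=np.cross(n,a)
    M=np.array([p[0],p[1],.024+.085*np.cos(le)]);M=np.r_[M[:2],.0986]
    t=np.linspace(0,2*np.pi,24,endpoint=False)[:,None]
    ring=.019*(np.cos(t)*n+np.sin(t)*b)
    return np.vstack([M+ring,M-.075*a+ring])
D=[cv2.distanceTransform(1-(m:=cv2.morphologyEx(k.astype(np.uint8),cv2.MORPH_CLOSE,np.ones((15,15)))),2,5)-cv2.distanceTransform(m,2,5) for P,k in res]
def f(p):
    o=[]
    for (P,_),d in zip(res,D):
        h=cv2.convexHull(proj(P,tube(p)).astype(np.float32))[:,0];q=np.vstack([h,h[:1]]);L=np.r_[0,np.cumsum(np.linalg.norm(np.diff(q,axis=0),axis=1))];t=np.linspace(0,L[-1],80)[:-1]
        o.append(cv2.remap(d.astype(np.float32),*[np.interp(t,L,q[:,k]).astype(np.float32)[None] for k in(0,1)],1)[0])
    return np.concatenate(o)
s=least_squares(f,[.5303,.2055,1.47],loss='soft_l1',diff_step=1e-3,x_scale=[.01,.01,.1])
print('mouth',s.x.round(4),np.degrees(s.x[2]),np.abs(f(s.x)).reshape(len(D),-1).mean(1))
E
```

```text
wrist2 pred [284.7  86.4] bbox [265, 41, 37, 65, 1893]
w1 pred [282.6 160.5] bbox [262, 101, 41, 75, 2205]
w0 pred [223.7  48.7] bbox [201, 3, 64, 71, 2442]
mouth [0.5307 0.2056 1.4628] 83.81464099637704 [1.101653  1.3476443 2.3438509]
```

```bash
python3 - <<'E'
from h import *
plan([.5400,.2880,.468],-96.2,36)
E
```

```text
[[0.71, 0.16, 0.0, -0.94], [0.69, 0.22, 0.0, -0.94], [0.67, 0.27, 0.0, -0.94], [0.65, 0.31, 0.0, -0.94], [0.62, 0.37, 0.01, -0.94], [0.6, 0.41, -0.0, -0.94], [0.56, 0.45, -0.0, -0.94], [0.53, 0.5, -0.0, -0.94], [0.49, 0.53, -0.0, -0.94], [0.44, 0.57, 0.0, -0.94]]
[[0.41, 0.61, 0.0, -0.94], [0.35, 0.63, 0.0, -0.94], [0.31, 0.65, 0.0, -0.94], [0.26, 0.68, 0.0, -0.94], [0.2, 0.69, 0.01, -0.94], [0.15, 0.71, -0.0, -0.94], [0.1, 0.72, -0.0, -0.94], [0.05, 0.72, -0.0, -0.94], [-0.01, 0.72, -0.0, -0.94], [-0.07, 0.73, 0.0, -0.94]]
[[-0.12, 0.71, 0.0, -0.94], [-0.17, 0.7, 0.0, -0.94], [-0.22, 0.69, 0.0, -0.94], [-0.28, 0.67, 0.0, -0.94], [-0.32, 0.65, 0.01, -0.94], [-0.38, 0.62, -0.0, -0.94], [-0.42, 0.59, -0.0, -0.94], [-0.46, 0.55, -0.0, -0.94], [-0.5, 0.52, 0.0, -0.94], [-0.54, 0.48, 0.0, -0.94]]
[[-0.58, 0.44, 0.0, -0.94], [-0.61, 0.4, 0.0, -0.94], [-0.63, 0.35, 0.0, -0.94], [-0.66, 0.29, 0.01, -0.94], [-0.68, 0.25, -0.0, -0.94], [-0.7, 0.2, -0.0, -0.94]]
```

{"op": "jog_arm", "data": {"increments": [[0.71,0.16,0,-0.94],[0.69,0.22,0,-0.94],[0.67,0.27,0,-0.94],[0.65,0.31,0,-0.94],[0.62,0.37,0,-0.94],[0.6,0.41,0,-0.94],[0.56,0.45,0,-0.94],[0.53,0.5,0,-0.94],[0.49,0.53,0,-0.94],[0.44,0.57,0,-0.94]]}}

```text
time_s: 34.65
tcp_pos: [0.5743, -0.0865, 0.4679]
ee_rot: [[-0.879, 0.478, -0.003], [0.478, 0.879, 0.0], [0.003, -0.001, -1.0]]
wrist_force: [0.3, -1.1, -2.6]
gripper_width: 0.201
gripper_force: 30.0
```

{"op": "jog_arm", "data": {"increments": [[0.41,0.61,0,-0.94],[0.35,0.63,0,-0.94],[0.31,0.65,0,-0.94],[0.26,0.68,0,-0.94],[0.2,0.69,0,-0.94],[0.15,0.71,0,-0.94],[0.1,0.72,0,-0.94],[0.05,0.72,0,-0.94],[-0.01,0.72,0,-0.94],[-0.07,0.73,0,-0.94]]}}

```text
time_s: 35.65
tcp_pos: [0.5617, 0.0578, 0.468]
ee_rot: [[-0.968, -0.251, -0.003], [-0.251, 0.968, -0.001], [0.003, 0.0, -1.0]]
wrist_force: [-0.7, 0.4, -0.8]
gripper_width: 0.207
gripper_force: 30.0
```

{"op": "jog_arm", "data": {"increments": [[-0.12,0.71,0,-0.94],[-0.17,0.7,0,-0.94],[-0.22,0.69,0,-0.94],[-0.28,0.67,0,-0.94],[-0.32,0.65,0,-0.94],[-0.38,0.62,0,-0.94],[-0.42,0.59,0,-0.94],[-0.46,0.55,0,-0.94],[-0.5,0.52,0,-0.94],[-0.54,0.48,0,-0.94]]}}

```text
time_s: 36.65
tcp_pos: [0.5494, 0.2018, 0.4679]
ee_rot: [[-0.535, -0.845, -0.003], [-0.845, 0.535, -0.001], [0.003, 0.002, -1.0]]
wrist_force: [-0.6, 0.6, -1.5]
gripper_width: 0.208
gripper_force: 30.0
```

{"op": "jog_arm", "data": {"increments": [[-0.58,0.44,0,-0.94],[-0.61,0.4,0,-0.94],[-0.63,0.35,0,-0.94],[-0.66,0.29,0,-0.94],[-0.68,0.25,0,-0.94],[-0.7,0.2,0,-0.94],[0,0,0,0],[0,0,0,0]]}}

```text
time_s: 37.45
tcp_pos: [0.5423, 0.288, 0.4683]
ee_rot: [[-0.117, -0.993, -0.002], [-0.993, 0.117, -0.002], [0.002, 0.002, -1.0]]
wrist_force: [-0.2, -0.0, -1.2]
gripper_width: 0.205
gripper_force: 30.0
```

```bash
sed -i 's/^TX,TZ=.*/TX,TZ=.068,.288/' h.py; python3 st.py wrist top side; python3 tip.py | tail -1; python3 - <<'E'
from h import *
import glob,os
w,t,sd=[cv2.imread(sorted(glob.glob(f'pics/{c}_*.png'),key=os.path.getmtime)[-1]) for c in('wrist','top','side')]
s=sense();R=np.array(s['ee_rot']);tip=np.array(s['tcp_pos'])+R@[TX,0,TZ];print('tip',tip)
for c,im in(('wrist',w),('top',t),('side',sd)):
    q=proj(pose(c,s),tip)[0];print(c,q);cv2.circle(im,tuple(int(v) for v in q),1,(0,255,0),-1)
o=np.hstack([cv2.resize(w[40:240,180:380],(400,400)),cv2.resize(t[110:270,270:430],(400,400),interpolation=2)])
o2=np.hstack([cv2.resize(sd[140:240,230:363],(266,200),interpolation=2),cv2.resize(sd[230:330,180:313],(266,200),interpolation=2),cv2.resize(t[160:260,100:233],(268,200),interpolation=2)])
cv2.imwrite('pics/v6.png',np.vstack([o,o2]))
E
```

```text
37.45 [0.5423 0.288  0.4683] -96.7 [ 43.1  19.    5.   -0.  -76.1 -49.8] [-0.24 -0.   -1.18]
tip [-205.07202949  321.40918733]
wrist []
top [([29.6, 4.5], 74)]
side []
pics/wrist_37.45.png tip row 60 x 283.6 handle 195 lean,G [1.0194 0.1318] TX,TZ 0.1123 0.2325
tip [0.53427895 0.21967029 0.18126754]
wrist [283.60283126 129.52226778]
top [146.63219842 203.55808362]
side [218.31392878 254.51067213]
```

View pics/v6.png

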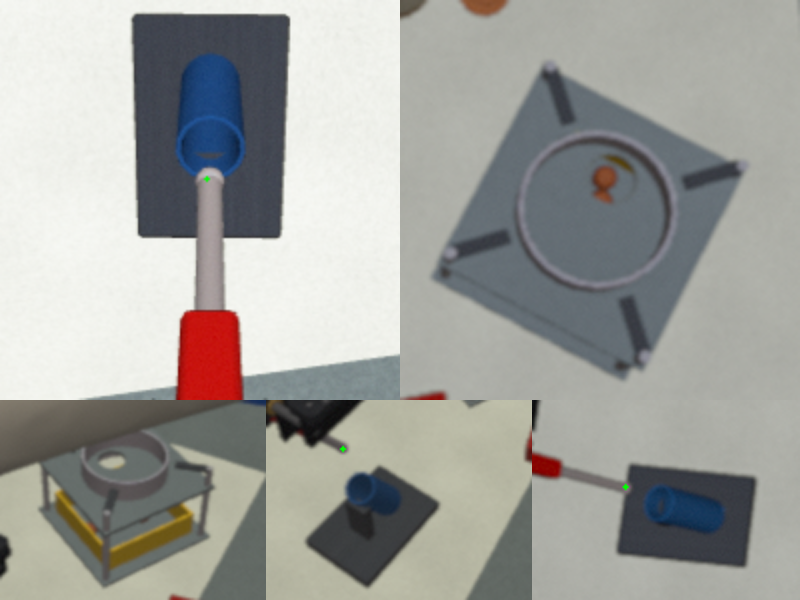

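The view shows the bowl floor empty, beads visible only through the outlet in the yellow tray, and the tip (green) just above the tube mouth, on its axis. Inserting along the tube.

{"op": "jog_arm", "data": {"increments": [[0,0.05,0.8,0],[0,0.05,1,0],[0,0,0.7,0],[0,0,0.3,0],[0,0,0,0],[0.24,0,0.44,0],[0.24,0,0.44,0],[0.24,0,0.44,0],[0.24,0,0.44,0],[0,0,0,0]]}}

```text
time_s: 38.6
tcp_pos: [0.5378, 0.2682, 0.3766]
ee_rot: [[-0.117, -0.993, -0.003], [-0.993, 0.117, -0.002], [0.002, 0.003, -1.0]]
wrist_force: [0.6, -0.8, -1.8]
gripper_width: 0.206
gripper_force: 30.0
```

```bash
python3 - <<'E'
from h import *
s=sense();R=np.array(s['ee_rot']);tip=np.array(s['tcp_pos'])+R@[TX,0,TZ];M=np.array([.5307,.2056,.0986]);a=np.r_[.479*np.array([.108,.994]),.878]
d=tip-M;al=d@a;print(s['time_s'],s['tcp_pos'],s['wrist_force'],'depth',-al,'off',d-al*a)
E
```

```text
38.6 [0.53780423 0.26820832 0.37656667] [ 0.64232626 -0.80911921 -1.77272277] depth 0.011380321486197569 off [-1.17069630e-03 -9.50190361e-05  1.23825473e-04]
```

{"op": "jog_arm", "data": {"increments": [[0.24,0,0.44,0],[0.24,0,0.44,0],[0.24,0,0.44,0],[0.24,0,0.44,0],[0.24,0,0.44,0],[0.2,0,0.36,0],[0,0,0,0]]}}

```text
time_s: 39.3
tcp_pos: [0.5346, 0.2406, 0.3257]
ee_rot: [[-0.117, -0.993, -0.003], [-0.993, 0.117, -0.002], [0.002, 0.002, -1.0]]
wrist_force: [-0.9, -0.2, -2.5]
gripper_width: 0.205
gripper_force: 30.0
```

{"op": "jog_arm", "data": {"increments": [[0.05,0,0.09,0],[0.05,0,0.09,0],[0.05,0,0.09,0],[0,0,0,0]]}}

```text
time_s: 39.7
tcp_pos: [0.5346, 0.2383, 0.3217]
ee_rot: [[-0.116, -0.993, -0.0], [-0.993, 0.116, -0.0], [0.0, 0.0, -1.0]]
wrist_force: [-0.1, 0.8, -2.4]
gripper_width: 0.201
gripper_force: 30.0
```

{"op": "jog_arm", "data": {"increments": [[0.04,0,0.07,0],[0.04,0,0.07,0],[0.04,0,0.07,0],[0,0,0,0]]}}

```text
time_s: 40.1
tcp_pos: [0.5344, 0.2361, 0.3179]
ee_rot: [[-0.116, -0.993, 0.001], [-0.993, 0.116, 0.0], [-0.001, -0.0, -1.0]]
wrist_force: [-0.7, 0.3, -0.4]
gripper_width: 0.207
gripper_force: 30.0
```

{"op": "jog_arm", "data": {"increments": [[0.03,0,0.06,0],[0.03,0,0.06,0],[0,0,0,0]]}}

```text
time_s: 40.4
tcp_pos: [0.5344, 0.2357, 0.3175]
ee_rot: [[-0.116, -0.993, 0.003], [-0.993, 0.116, 0.002], [-0.003, -0.002, -1.0]]
wrist_force: [-3.9, 3.5, 8.6]
gripper_width: 0.207
gripper_force: 30.0
```

{"op": "jog_arm", "data": {"increments": [[-0.04,0,-0.09,0],[-0.12,0,0.07,0],[-0.12,0,0.07,0],[-0.12,0,0.06,0],[0,0,0,0]]}}

```text
time_s: 40.9
tcp_pos: [0.5357, 0.2431, 0.3137]
ee_rot: [[-0.115, -0.993, 0.002], [-0.993, 0.115, 0.0], [-0.0, -0.002, -1.0]]
wrist_force: [1.2, 1.4, 3.6]
gripper_width: 0.201
gripper_force: 30.0
```

{"op": "jog_arm", "data": {"increments": [[0,0,0,0],[0,0,0,0],[0,0,0,0],[0,0,0,0],[0,0,0,0],[0,0,0,0]], "grip": 55}}

```text
time_s: 41.5
tcp_pos: [0.5351, 0.2427, 0.3128]
ee_rot: [[-0.116, -0.993, -0.0], [-0.993, 0.116, -0.0], [0.0, 0.0, -1.0]]
wrist_force: [-0.1, -1.0, -0.3]
gripper_width: 0.608
gripper_force: 0.0
```

{"op": "jog_arm", "data": {"increments": [[0,0,-0.2,0],[0,0,-0.6,0],[0,0,-1,0],[0,0,-1,0],[0,0,-1,0],[0,0,-1,0],[0,0,-0.3,0],[0,0,0,0],[0,0,0,0]]}}

```text
time_s: 42.4
tcp_pos: [0.5349, 0.2426, 0.4143]
ee_rot: [[-0.117, -0.993, -0.001], [-0.993, 0.117, -0.0], [0.001, 0.001, -1.0]]
wrist_force: [-0.5, 0.0, -0.2]
gripper_width: 0.635
gripper_force: 0.0
```

```bash
python3 - <<'E'
from h import *
import pickle
s=sense();print(s['time_s'],s['tcp_pos'],s['wrist_force'])
im=eyes.capture('wrist');cv2.imwrite('pics/w9.png',im);pickle.dump(pose('wrist',s),open('w9.pkl','wb'))
for n in('jar','tin','spool'):
    for c in('top','side'):
        if n=='jar': cv2.imwrite(f'pics/{c}9.png',eyes.capture(c))
        elif 0: pass
        print(n,c,[np.round(d['centre'],3).tolist() for d in eyes.spot_in(c,n)][:2])
E
sed -e "s/('side0',pose('side'),(190,258,232,290)),('top0',pose('top'),(105,190,165,222)),('w0',pickle.load(open('w0.pkl','rb')),(130,30,240,165)),('w1',pickle.load(open('w1.pkl','rb')),(250,140,310,285))/('w9',pickle.load(open('w9.pkl','rb')),(230,130,340,285))/; s/reshape(4/reshape(1/; /^out=/,\$d" fit.py > fit9.py
python3 - <<'E'
import re
t=open('fit9.py').read()
t=t[:t.index('for tw in')]
t+='''
p=[.5367,.2502,.1444,1.455,.535,0]; print('same pose as start: silhouette residual px',np.abs(res(p)).mean().round(2), 'start view ref'); 
s=least_squares(lambda q:res([q[0],q[1],q[2],1.455,.535,0]),p[:3],loss='soft_l1',diff_step=1e-3,x_scale=[.01]*3);print(s.x.round(4),np.abs(s.fun).mean().round(2))
'''
open('fit9.py','w').write(t)
E
python3 fit9.py
```

```text
42.4 [0.53486608 0.24260398 0.41425958] [-0.53814375  0.01458726 -0.22502466]
jar top [[0.772, -0.003, 0.113]]
jar side []
tin top [[0.377, -0.02, 0.041]]
tin side [[0.371, -0.007, 0.029]]
spool top [[0.771, -0.086, 0.038]]
spool side []
same pose as start: silhouette residual px 1.76 start view ref
[0.5367 0.2564 0.1359] 0.82
```

```bash
python3 - <<'E'
from h import *
im=cv2.imread('pics/top9.png');P=pose('top')
for z in(.115,.018): print(z,beads('top',z,im,P)[1])
W=pose('wrist',dict(tcp_pos=[.5875,-.2313,.4741],ee_rot=[[-.313,.95,.0],[.95,.313,0],[0,0,-1.]]))
for z in(.118,.06,.018): print(z,beads('wrist',z,cv2.imread('pics/wrist_33.50.png'),W)[1])
print(r.finish_job())
E
```

```text
0.115 [([29.6, 4.5], 74)]
0.018 [([52.7, 0.9], 74)]
0.118 [([38.7, 3.3], 254)]
0.06 [([43.9, 2.5], 254)]
0.018 [([47.7, 2.0], 254)]
the job is handed in; nothing more can be done
None
```

I handed the job in at about 43 s: the bowl's floor shows empty, the rod is back in its tube, and the jar, tin and spool are where they were, though I saw the beads in the tray only through the outlet and did not count all six. Partway through, the tip wedged a bead against the bowl wall with about 11 N and the rod turned slightly in the fingers.

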